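# Set out U-bolts for spraying from the clamped tin

## Task

Set out the U-bolts for spraying: swing the red-handled clamp over the foot of the blue storage tin so that its base stays down, draw the tight lid straight up and off and stand it on the bench with its handle up, then hang every U-bolt from the tin over the bar of the spray rail. Finally put the lid back on the empty tin, pressed fully home, and swing the clamp clear again; leave everything else on the bench where it is.

Things in the scene. Friction and masses are not known exactly. Their poses are not given: they have to be found in the camera images.
- fixture: Holding fixture fixed to the bench: a T-shaped 6 mm steel plate (146 x 106 mm under the storage tin, 50 mm wide out to y = +92 mm). Origin on the bench surface below the middle of the tin; z up, x along the tin. On its -y side two dark heel hooks reach 6 mm over the tin's foot flange, 2.5 mm above it; on its +y side stands a swing clamp on an upright pin (at x = 0, y = +72 mm).
- clamp (a joint): Swing clamp: a flat strap that turns about the upright pin. 0 = strap points at the tin (fixture -y), lying 2 mm over its flange, so that the flange cannot rise (closed); it grows as the strap turns counter-clockwise seen from above; from 1.2 rad on the strap is clear of the flange (open), 1.5 is the stop. Slightly stiff (0.12 N m), stays where it is left.
- clamp_grip (a point): Centre of the clamp's red T-handle, on the pin's axis, 80 mm above the bench. The handle bar is 13 mm thick (its x), 50 mm long (its y, in line with the strap), 16 mm tall; it turns with the strap, its axes equal to the fixture's when the clamp is closed.
- tin: Base of the storage tin: foot flange 124 x 86 x 6 mm, wall 106 x 54 mm outside, rim 50 mm above the underside, its top 13 mm sloping inward. Origin: centre of the underside, 6 mm above the bench; x along its row of four slots (26 mm apart, floor at 6 mm), y toward the clamp. A sprung bead at each x end grips the lid: 8 to 16 N to draw it up or press it down, and an unheld base (0.3 kg) comes up with it.
- lid: Deep blue telescoping lid, 115 x 63 mm outside, 98 mm tall without handle, 2 mm clear of the base all round, 0.22 kg. Origin: centre of its open rim; x along its long side, z up. Fully home its rim rests on the flange, origin 6 mm above the tin's; it covers 44 mm of the wall. It hides the U-bolts (tops 98 mm above the tin's origin). The right front corner of the bench is free for setting it down.
- lid_handle (a point): Middle of the lid's black handle bar: 14 x 14 mm, along the lid's x (62 mm free between its posts), centre 125 mm above the lid's origin and 27 mm above its flat top.
- rail: Spray rail fixed to the bench: a level steel bar, 10 mm thick, along the rail's x, on two posts at x = -82 and +82 mm, on a 190 x 50 x 6 mm foot plate. Origin on the bench below the middle of the bar, z up. (Round about: the bench top ends 0.29 m ahead and 0.458 m to the right of the robot's base; a solid blue air hose hangs from ceiling to floor 0.21 m to the left of the base.)
- rail_bar (a point): Top of the bar at its middle, 125 mm above the bench; axes as the rail's (x along the bar).
- ubolt_1: One of up to four identical steel U-bolts (may be absent): 9 mm rod bent to an inverted U, 41 mm across outside (its y), 23 mm between the legs, 9 mm thick (its x), 92 mm tall (its z), 70 g. Legs straight and upright up to 73 mm, bow above. Origin midway between the leg ends. Starts upright in a slot of the tin, its upper half above the tin's rim, neighbours 26 mm apart along the tin's x.
- ubolt_1_bow (a point): Middle of the underside of that U-bolt's bow (83 mm above its origin), which rests on a bar when it is hung; axes as the U-bolt's.
- ubolt_2: One of up to four identical steel U-bolts (may be absent): 9 mm rod bent to an inverted U, 41 mm across outside (its y), 23 mm between the legs, 9 mm thick (its x), 92 mm tall (its z), 70 g. Legs straight and upright up to 73 mm, bow above. Origin midway between the leg ends. Starts upright in a slot of the tin, its upper half above the tin's rim, neighbours 26 mm apart along the tin's x.
- ubolt_2_bow (a point): Middle of the underside of that U-bolt's bow (83 mm above its origin), which rests on a bar when it is hung; axes as the U-bolt's.
- ubolt_3: One of up to four identical steel U-bolts (may be absent): 9 mm rod bent to an inverted U, 41 mm across outside (its y), 23 mm between the legs, 9 mm thick (its x), 92 mm tall (its z), 70 g. Legs straight and upright up to 73 mm, bow above. Origin midway between the leg ends. Starts upright in a slot of the tin, its upper half above the tin's rim, neighbours 26 mm apart along the tin's x.
- ubolt_3_bow (a point): Middle of the underside of that U-bolt's bow (83 mm above its origin), which rests on a bar when it is hung; axes as the U-bolt's.
- ubolt_4: One of up to four identical steel U-bolts (may be absent): 9 mm rod bent to an inverted U, 41 mm across outside (its y), 23 mm between the legs, 9 mm thick (its x), 92 mm tall (its z), 70 g. Legs straight and upright up to 73 mm, bow above. Origin midway between the leg ends. Starts upright in a slot of the tin, its upper half above the tin's rim, neighbours 26 mm apart along the tin's x.
- ubolt_4_bow (a point): Middle of the underside of that U-bolt's bow (83 mm above its origin), which rests on a bar when it is hung; axes as the U-bolt's.
- squeeze_bottle: Bystander: white squeeze bottle, 69 mm thick, 225 mm tall. Origin at the centre of its underside; to be left alone.
- jar_purple: Bystander: purple jar, 60 mm across, 72 mm tall. Origin at the centre of its underside; to be left alone.
- jar_green: Bystander: jar with a green lid, 64 mm across, 56 mm tall. Origin at the centre of its underside; to be left alone.
- wax_tin: Bystander: flat white and red tin, 80 mm across, 34 mm tall. Origin at the centre of its underside; to be left alone.
- marker: Bystander: felt marker, 16 mm thick, 128 mm long, lying along its y. Origin at the centre of its underside; to be left alone.
- pad_white: Bystander: white foam pad, 77 mm across, 27 mm tall. Origin at the centre of its underside; to be left alone.

How it is judged:
By the outcome, as a careful person would: the job done as asked, in the order asked, and still so for the second after the job is handed in, with the robot touching nothing.
Of ubolt_1, ubolt_2, ubolt_3, ubolt_4 only 2 to 4 are there at a start; the rules pass over those that are not, and their reading is None.
At some moment in a run one of ubolt_1, ubolt_2, ubolt_3, ubolt_4 may be knocked a few centimetres aside while the robot is not near it.
It also fails if it takes over 205 s, if anything falls off the work surface, if the arm or the gripper's body presses on something with over 40 N, if the wrist force passes 120 N, or if a joint passes its speed limit or range.

## Robot

A 6-joint arm with a two-finger parallel gripper is mounted at the origin on a cart in front of the work surface, level with it; the furniture and walls round the work are solid. World frame = base frame: x ahead of the robot, y to its left, z up, the work surface at z = 0. Lengths are in mm, angles in rad, forces in N, time in s.
With the tool pointing down it reaches from about 275 to 775 mm from the base axis. Payload 14.6 kg.
Tool frame: the origin (TCP) lies at the very end of the fingers, on their centre line; the grasp point (between the pads) lies 19 mm behind it; x points along the fingers, y is the direction in which the jaws open and shut, and the axes are right-handed (so a half turn about x gives the same grasp; the last joint's range is limited). The gripper opens to 85 mm and grips with 20 to 120 N. Pads are 22 mm wide; open, the fingers measure 114 mm over their backs; the gripper's body (76 mm by 85 mm) begins 54 mm behind the grasp point. The pads swing forward as they close: fully open they stand 13 mm farther back than shut.
Start: joints at [-1.418, 0.263, -0.048, 1.259, 0, 1.415], TCP at [159.049, -500.332, 231.278] pointing down, gripper open.
Joint ranges: [-2.65, 2.65], [-0.89, 1.7], [-1.18, 1.37], [-2.13, 2.11], [-1.35, 1.29], [-3.14, 3.14]. Speed limits (rad/s): [1.89, 1.89, 2.57, 2.79, 3.14, 3.14].

## Interface

Orientations are given as a 3x3 rotation matrix whose columns are the frame's x, y, z axes.
In Python, from cell import arm, imaging gives the robot as it stands.
- The arm moves only by the tool drive_tool, never from a script. Its argument "plan" is a list of rows, each a list of 5 numbers: the closure, from 0 (fully open) to 1 (shut), then the shift along the tool's x, y, z in cm, then the turn about the tool's x in rad. In form: [[gripper, tx, ty, tz, turn], ...]. A call has 1 to 5 rows; each row is the pose to reach, as a shift and turn from the pose commanded when the call began, along the tool's axes at that moment; what a row does not reach only later rows make up. A row lasts 1/10 s, in which the tool goes at most 50 mm and 8.59 degrees, less where a joint would pass 70% of its speed; a pose out of reach is approached as far as the arm can. A call with a gripper value outside its range is refused whole. The fingers move at their own pace and stop on an object; "newtons" is the grip in N (left out, the last holds). Time passes only in rows, so rows that repeat a pose let the fingers close. It gives the time, the measured TCP pose, the force and the opening at its end, in the units of the state.
- arm.sense(): the state, without advancing time (a new reading comes with each control period).
- imaging.get_image(name): name is "scene" or "top" or "wrist"; returns (picture, depth): 480x640x3 uint8, blue, green, red; 480x640 float32, mm along the optical axis (not along the pixel's ray), 0 where there is no reading.
- imaging.camera_model(name): a dict with "vertical_fov" (degrees; the focal length in pixels is half the picture's height over the tangent of half this angle, whatever the lens; pixels are square), "cx", "cy" (the principal point, pixels), "k1" (the pictures are not rectified: a ray, as slopes to the right and down, at radius r is drawn at 1 + k1 r^2 times it, then the intrinsics apply), "xyz" and "attitude" of the camera in the world. Camera axes: x right, y down, z forward; pixel columns grow to the right and rows downward; lengths in mm; the calibration is good to about 2 mm. A picture is of the moment at which its call begins: read the wrist's pose just before it. camera_model takes no time and is no camera call; for the wrist camera it gives the pose at the moment of the call.
- arm.hand_in(): hands the job in, once; it reports no verdict.
The state is a dict: "time": time; "joint_positions": joint angles; "dq": joint speeds; "effort": joint torques, N m; "eef_pos": TCP position; "ee_rot": TCP orientation; "wrist_force": force on the tool from outside, world axes, zero at the start; "torque": the same for the moment, N m; "gripper_width": finger opening in mm.
Only numpy, scipy, OpenCV 4.12 (cv2) and the standard library are available. Lean on these libraries where they do the work, as an engineer would, in place of code of your own. Each camera call takes 0.05 s, during which the arm holds its last target.

## Working session

There is one attempt and no reset: what is moved stays moved. The work goes in short steps, Python scripts to look and compute and a tool call to move; the robot and the scene stay as the last step left them, time stands still between calls to the robot, and variables do not carry over. Pictures are saved under pics/ and viewed, and the job is handed in when it is done.

Besides the shell and the picture viewer there is one more tool, called after "Call:" as name([rows], argument=value, ...), one row to a line, values as JSON. drive_tool: Moves the arm, as the interface text tells. Its arguments: {"type":"object","properties":{"plan":{"type":"array","items":{"type":"array","items":{"type":"number"}}},"newtons":{"type":"number"}},"required":["plan"]}

```bash
ls -la; mkdir -p pics; python3 - <<'E'
from cell import arm, imaging
import cv2
s=arm.sense(); print({k:s[k] for k in ['time','eef_pos','ee_rot','wrist_force','gripper_width']})
for n in ["scene","top","wrist"]:
    m=imaging.camera_model(n); print(n,m)
    p,d=imaging.get_image(n); cv2.imwrite(f"pics/{n}0.png",p)
    import numpy as np; np.save(f"pics/{n}0.npy",d)
E
```

```text
total 12
drwxr-xr-x  3 agent agent 4096 Dec  6 19:18 .
drwxr-xr-x 23 root  root  4096 Dec  6 19:18 ..
drwxr-xr-x  2 agent agent 4096 Dec  6 19:18 pics
{'time': 0.0, 'eef_pos': array([ 159.02356612, -500.05626132,  230.81162865]), 'ee_rot': array([[-1.58594742e-04,  3.02981587e-01, -9.52996397e-01],
       [ 1.06085161e-03, -9.52995822e-01, -3.02981581e-01],
       [-9.99999425e-01, -1.05903905e-03, -1.70278380e-04]]), 'wrist_force': array([-0.36182086, -0.02778555, -0.23630234]), 'gripper_width': 85.57536256649253}
scene {'vertical_fov': 45.78450015518966, 'cx': 323.9019555334096, 'cy': 238.65390732814464, 'k1': -0.12405156008004095, 'xyz': array([-175.61439194, -688.07632352,  700.38750404]), 'attitude': array([[ 0.59791527, -0.45279711,  0.66141675],
       [-0.80143561, -0.35220405,  0.48337695],
       [ 0.01408197, -0.81910139, -0.5734759 ]])}
top {'vertical_fov': 44.57750530661721, 'cx': 312.17427175362087, 'cy': 238.60156231073958, 'k1': -0.19876326846383996, 'xyz': array([ 413.27095096, -164.49587223, 1054.66689153]), 'attitude': array([[-0.02348359, -0.99259664,  0.1191656 ],
       [-0.9997237 ,  0.02319454, -0.00381213],
       [ 0.00101992, -0.11922219, -0.99286707]])}
wrist {'vertical_fov': 60.69295720663377, 'cx': 319.0913971341994, 'cy': 239.39974523083075, 'k1': -0.05024547328555899, 'xyz': array([ 225.28087452, -478.85298191,  373.28996474]), 'attitude': array([[ 3.03539312e-01, -9.15361054e-01, -2.64533604e-01],
       [-9.52818867e-01, -2.91518042e-01, -8.45779939e-02],
       [ 3.03083426e-04,  2.77725355e-01, -9.60660468e-01]])}
```

View pics/scene0.png

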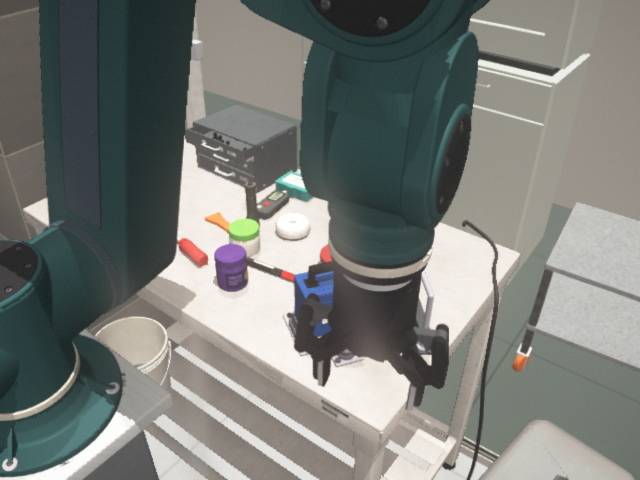

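View pics/top0.png

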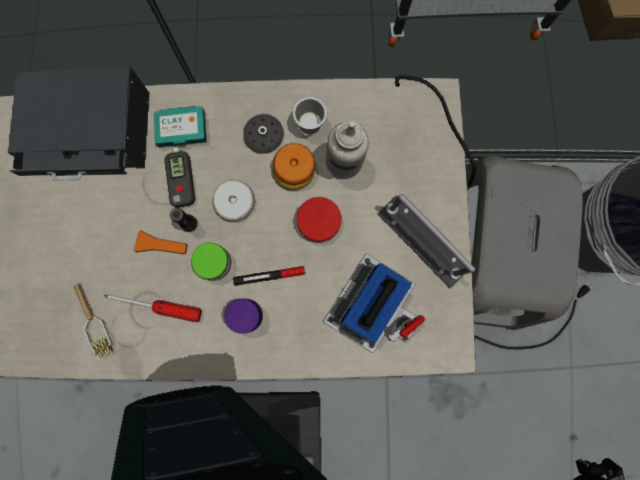

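View pics/wrist0.png

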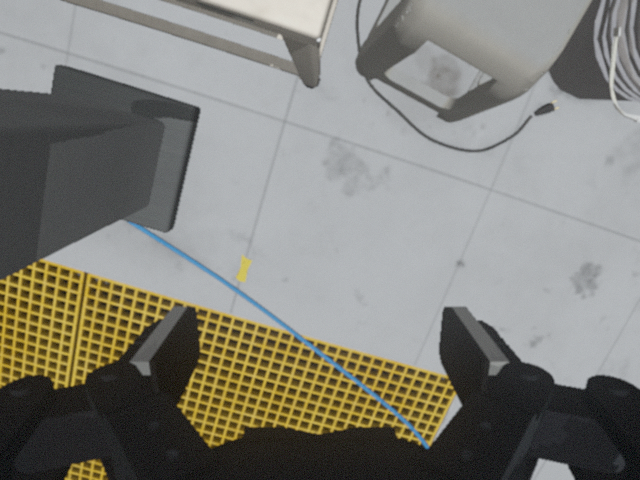

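```bash
cat > h.py <<'E'
import numpy as np, cv2
from cell import arm, imaging
def K(m):
    f=240/np.tan(np.radians(m['vertical_fov'])/2)
    return f
def ray(m,uv):
    uv=np.atleast_2d(np.asarray(uv,float)); f=K(m)
    Km=np.array([[f,0,m['cx']],[0,f,m['cy']],[0,0,1]])
    n=cv2.undistortPoints(uv.reshape(-1,1,2),Km,np.array([m['k1'],0,0,0.]),None,None).reshape(-1,2)
    d=np.c_[n,np.ones(len(n))]@np.asarray(m['attitude']).T
    return d  # unnormalised, unit optical depth
def plane(m,uv,z):
    d=ray(m,uv); c=np.asarray(m['xyz']); t=(z-c[2])/d[:,2]
    return c+t[:,None]*d
def proj(m,P):
    P=np.atleast_2d(np.asarray(P,float)); c=(P-m['xyz'])@np.asarray(m['attitude'])
    n=c[:,:2]/c[:,2:]; r2=(n**2).sum(1,keepdims=True); n=n*(1+m['k1']*r2)
    return n*K(m)+[m['cx'],m['cy']]
def tri(ms,uvs):
    A=np.zeros((3,3));b=np.zeros(3)
    for m,u in zip(ms,uvs):
        d=ray(m,u)[0]; d/=np.linalg.norm(d); P=np.eye(3)-np.outer(d,d); A+=P; b+=P@m['xyz']
    x=np.linalg.solve(A,b)
    res=[np.linalg.norm((np.eye(3)-np.outer(d,d))@(x-m['xyz'])) for m,u in zip(ms,uvs) for d in [ray(m,u)[0]/np.linalg.norm(ray(m,u)[0])]]
    return x,res
def cloud(m,dep):
    v,u=np.mgrid[0:480,0:640]
    d=ray(m,np.c_[u.ravel(),v.ravel()])
    return (m['xyz']+d*dep.reshape(-1,1)).reshape(480,640,3)
def grab(name,tag):
    m=imaging.camera_model(name); p,d=imaging.get_image(name)
    cv2.imwrite(f'pics/{tag}.png',p); np.save(f'pics/{tag}.npy',d); np.save(f'pics/{tag}_m.npy',m,allow_pickle=True)
    return m,p,d
def load(tag):
    return np.load(f'pics/{tag}_m.npy',allow_pickle=True).item(),cv2.imread(f'pics/{tag}.png'),np.load(f'pics/{tag}.npy')
def state():
    s=arm.sense(); R=s['ee_rot']
    print('t %.2f pos %s yaw(y-axis) %.4f F %s w %.1f'%(s['time'],np.round(s['eef_pos'],1),np.arctan2(R[1,1],R[0,1]),np.round(s['wrist_force'],1),s['gripper_width'])); return s
def rel(target,yaw=None):
    """shift in tool axes (cm) and turn to reach target TCP with tool y-axis heading yaw (mod pi)"""
    s=state(); R=s['ee_rot']; d=(np.asarray(target)-s['eef_pos'])/10
    out=R.T@d; t=0
    if yaw is not None:
        a=np.arctan2(R[1,1],R[0,1]); t=-((yaw-a+np.pi/2)%np.pi-np.pi/2)  # tool x is down
    print('shift cm',np.round(out,2),'turn',round(t,4)); return out,t
def blobs(mask,amin=50):
    cs,_=cv2.findContours(mask.astype(np.uint8),cv2.RETR_EXTERNAL,cv2.CHAIN_APPROX_NONE)
    return sorted([c for c in cs if cv2.contourArea(c)>amin],key=cv2.contourArea,reverse=True)
E
python3 - <<'E'
from h import *
m=imaging.camera_model('top'); np.save('pics/top0_m.npy',m,allow_pickle=True)
p=cv2.imread('pics/top0.png'); d=np.load('pics/top0.npy')
C=cloud(m,d)
for n,(u,v) in dict(handle=(375,303),lidtop=(393,290),red=(413,326),bar=(425,240),barA=(390,205),barB=(462,275),corner=(473,373),bench=(450,340),cornTL=(462,80)).items():
    print(n,C[v,u].round(0))
hsv=cv2.cvtColor(p,cv2.COLOR_BGR2HSV)
blue=cv2.inRange(hsv,(100,120,60),(130,255,255))
for c in blobs(blue)[:2]:
    r=cv2.minAreaRect(c); print(r, plane(m,cv2.boxPoints(r),110).round(0).tolist())
E
python3 -c "
import cv2;p=cv2.imread('pics/top0.png')[180:380,300:500];cv2.imwrite('pics/top0c.png',cv2.resize(p,(600,600),interpolation=cv2.INTER_CUBIC))"
```

```text
handle [ 420. -263.  142.]
lidtop [ 440. -296.  113.]
red [ 380. -331.   90.]
bar [ 531. -373.    9.]
barA [ 597. -311.   12.]
barB [ 466. -440.    4.]
corner [ 196. -665. -767.]
bench [ 349. -414.   -1.]
cornTL [1152. -683. -763.]
((376.4429016113281, 302.8037109375), (39.219661712646484, 71.31597137451172), 31.504268646240234) [[389.0, -211.0, 110.0], [486.0, -275.0, 110.0], [451.0, -328.0, 110.0], [355.0, -264.0, 110.0]]
```

View pics/top0c.png

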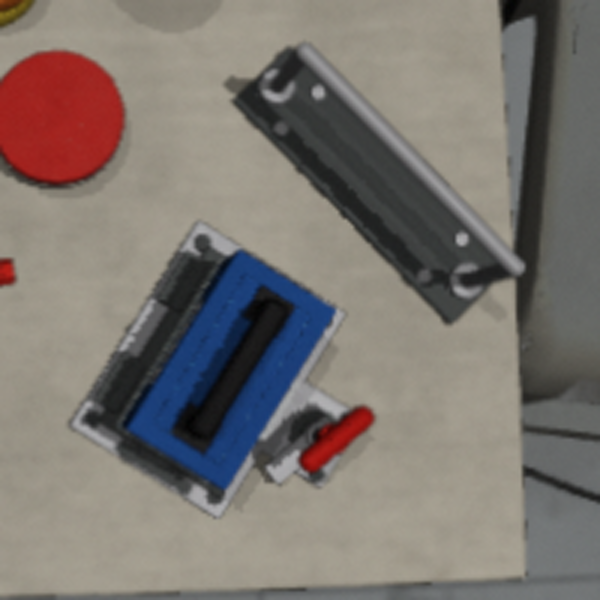

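Call:
drive_tool([
  [0,-2,-1.4,-2.6,0.1],
  [0,-4,-3,-5,0.2],
  [0,-6,-5,-9,0.3],
  [0,-8,-7,-13,0.4],
  [0,-10,-9,-17,0.5],
], newtons=40)

```text
time: 0.65
eef_pos: [294.6, -361.6, 332.0]
ee_rot: [[-0.0, -0.196, -0.981], [0.0, -0.981, 0.196], [-1.0, -0.0, 0.0]]
wrist_force: [-0.2, -1.5, 0.5]
gripper_width: 85.1
```

```bash
python3 - <<'E'
from h import *
rel([370,-310,340],np.radians(60))
E
```

```text
t 0.65 pos [ 294.6 -361.6  332. ] yaw(y-axis) -1.7678 F [-0.2 -1.5  0.5] w 85.1
shift cm [-0.8  -6.54 -6.39] turn 0.3266
```

Call:
drive_tool([
  [0,-0.2,-1.5,-2,0.1],
  [0,-0.5,-3,-4,0.2],
  [0,-0.8,-5,-6,0.3],
  [0,-0.8,-7,-8,0.33],
  [0,-0.8,-7,-8,0.33],
])

```text
time: 1.15
eef_pos: [387.5, -308.1, 339.0]
ee_rot: [[0.0, -0.497, -0.868], [0.001, -0.868, 0.497], [-1.0, -0.001, 0.0]]
wrist_force: [-0.0, -0.2, -0.6]
gripper_width: 85.7
```

```bash
python3 - <<'E'
from h import *
state(); grab('wrist','w1'); grab('scene','s1')
E
```

```text
t 1.15 pos [ 387.5 -308.1  339. ] yaw(y-axis) -2.0913 F [-0.  -0.2 -0.6] w 85.7
```

View pics/w1.png

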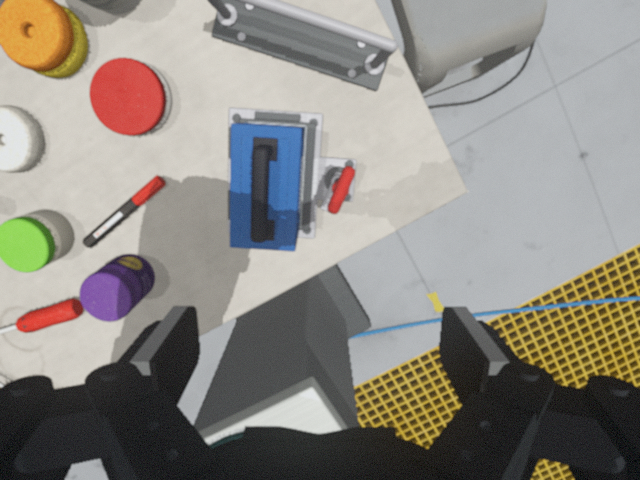

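View pics/s1.png

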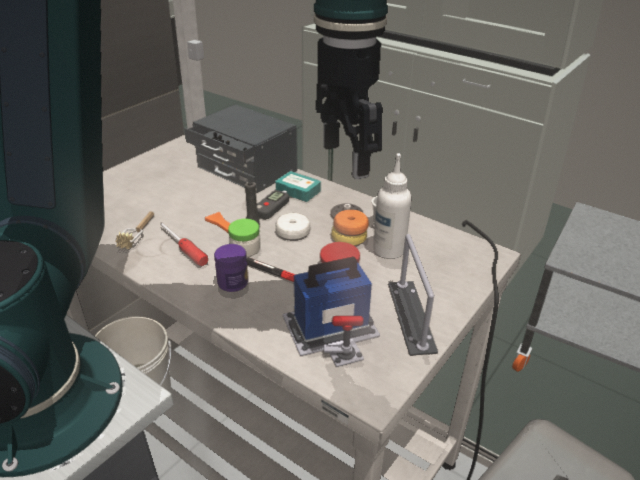

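```bash
cat > meas.py <<'E'
from h import *
def red_clusters(m,p,d,tag):
    hsv=cv2.cvtColor(p,cv2.COLOR_BGR2HSV); C=cloud(m,d)
    red=cv2.inRange(hsv,(0,150,80),(8,255,255))|cv2.inRange(hsv,(172,150,80),(180,255,255))
    for c in blobs(red,60):
        M=cv2.moments(c); u=np.array([M['m10']/M['m00'],M['m01']/M['m00']])
        mk=np.zeros(red.shape,np.uint8); cv2.drawContours(mk,[c],-1,1,-1)
        P=C[(mk>0)&(red>0)&(d>0)]; 
        r=cv2.minAreaRect(c)
        print(tag,'red',u.round(1),len(P),np.median(P,0).round(1),'zmax',np.percentile(P[:,2],95).round(1))
def top_rect(P,lo,hi):
    Q=P[(P[:,2]>lo)&(P[:,2]<hi)]
    r=cv2.minAreaRect(Q[:,:2].astype(np.float32)); return Q,r
E
python3 - <<'E'
from meas import *
np.set_printoptions(suppress=True)
for tag in ['w1','s1','top0']:
    m,p,d=load(tag)
    red_clusters(m,p,d,tag)
    C=cloud(m,d); hsv=cv2.cvtColor(p,cv2.COLOR_BGR2HSV)
    near=(d>0)&(abs(C[...,0]-425)<100)&(abs(C[...,1]+270)<100)
    blue=(cv2.inRange(hsv,(100,120,40),(130,255,255))>0)&near
    P=C[blue]; Q,r=top_rect(P,100,125); print(tag,'lid top z',np.median(Q[:,2]).round(1),len(Q),'rect',r)
    blk=near&(hsv[...,2]<60)&(C[...,2]>118)&(C[...,2]<165)
    if blk.sum()>10:
        P=C[blk]; r=cv2.minAreaRect(P[:,:2].astype(np.float32)); print(tag,'handle',len(P),np.percentile(P[:,2],[5,50,95]).round(1),r, P.mean(0).round(1))
    tb=(abs(C[...,0]-350)<30)&(abs(C[...,1]+420)<25)&(d>0); print('bench z',np.median(C[tb][:,2]) if tb.any() else None)
    # bar
    br=(C[...,2]>108)&(C[...,2]<140)&(C[...,0]>440)&(C[...,0]<640)&(C[...,1]<-290)&(C[...,1]>-470)
    P=C[br]
    if len(P)>20:
        r=cv2.minAreaRect(P[:,:2].astype(np.float32)); print('bar',len(P),np.percentile(P[:,2],[10,50,90]).round(1),r,cv2.boxPoints(r).round(0).tolist())
E
```

```text
w1 red [127.3  96.3] 4377 [ 571.2 -182.2   33.9] zmax 35.4
w1 red [ 49.6 315.4] 1129 [415.3  67.   23.1] zmax 25.7
w1 red [340.7 189. ] 524 [ 382.9 -329.8   86.7] zmax 88.3
w1 red [147.6 190.9] 381 [ 480.1 -132.4   12.8] zmax 16.0
w1 lid top z 110.0 6158 rect ((421.0728454589844, -270.2340087890625), (62.57901382446289, 113.44747161865234), 56.194091796875)
w1 handle 784 [132.6 143.  144.6] ((421.3316345214844, -270.8021545410156), (12.756128311157227, 80.58556365966797), 56.499942779541016) [ 410.7 -264.9  141.8]
bench z -0.14483649394492204
bar 3136 [109.5 122.7 125.2] ((477.1786193847656, -362.0110168457031), (127.28942108154297, 128.67086791992188), 64.10724639892578) [[392.0, -391.0], [507.0, -447.0], [563.0, -333.0], [447.0, -277.0]]
s1 red [192. 249.] 199 [412.   70.4  23.8] zmax 26.6
s1 red [340.9 319.1] 104 [ 372.7 -321.9   85.8] zmax 88.1
s1 red [287.  275.1] 78 [ 476.9 -124.8   11.5] zmax 17.0
s1 red [324.8 254.7] 78 [ 548.7 -160.8   34.2] zmax 35.9
s1 lid top z 109.8 195 rect ((395.478759765625, -258.0736083984375), (57.85410690307617, 55.877811431884766), 52.093177795410
[... 457 characters left out ...]

top0 red [176.2 310.4] 620 [414.9  74.8  24.6] zmax 28.5
top0 red [411.8 325.9] 207 [ 380.3 -329.2   87.6] zmax 90.4
top0 red [292.3 271.8] 184 [ 479.3 -131.3   13.5] zmax 18.1
top0 lid top z 111.1 2094 rect ((420.1107482910156, -269.8895568847656), (62.44745635986328, 115.33949279785156), 56.654109954833984)
top0 handle 499 [138.7 143.9 146.9] ((419.72393798828125, -269.45855712890625), (14.544689178466797, 82.03778076171875), 56.72157669067383) [ 419.5 -268.6  143.3]
bench z 1.1282351876877783
bar 902 [110.5 123.8 126.9] ((493.52716064453125, -329.10595703125), (174.42733764648438, 118.93079376220703), 42.34117889404297) [[389.0, -344.0], [469.0, -432.0], [598.0, -314.0], [518.0, -226.0]]
```

```bash
python3 - <<'E'
from meas import *
np.set_printoptions(suppress=True)
s=state(); print(s['joint_positions'].round(3))
for tag in ['w1','top0','s1']:
    m,p,d=load(tag); C=cloud(m,d); hsv=cv2.cvtColor(p,cv2.COLOR_BGR2HSV)
    red=(cv2.inRange(hsv,(0,120,50),(8,255,255))>0)|(cv2.inRange(hsv,(172,120,50),(180,255,255))>0)
    k=red&(abs(C[...,0]-380)<40)&(abs(C[...,1]+330)<40)&(C[...,2]>78)
    P=C[k]; r=cv2.minAreaRect(P[:,:2].astype(np.float32)); e=np.linalg.eigh(np.cov(P[:,:2].T))[1][:,1]
    print(tag,'clamp handle',len(P),P[:,2].max(),r,'head',np.degrees(np.arctan2(e[1],e[0])))
    br=(C[...,2]>119)&(C[...,2]<132)&(C[...,1]<-305)&(C[...,1]>-480)&(C[...,0]>430)&(C[...,0]<640)
    P=C[br]; e=np.linalg.eigh(np.cov(P[:,:2].T))[1][:,1]; c=P[:,:2].mean(0)
    t=(P[:,:2]-c)@e; print(tag,'bar',len(P),'z',np.percentile(P[:,2],[50,98]).round(1),'head',np.degrees(np.arctan2(e[1],e[0])),'ends',(c+e*t.min()).round(1),(c+e*t.max()).round(1),'mid',(c+e*(t.min()+t.max())/2).round(1), 'width',np.ptp((P[:,:2]-c)@np.array([-e[1],e[0]])))
E
```

```text
t 1.25 pos [ 385.8 -309.4  339. ] yaw(y-axis) -2.0912 F [ 0.4  0.2 -1. ] w 85.4
[-0.841  0.202  0.158  1.528 -0.     2.821]
w1 clamp handle 559 89.54155403202168 ((381.2266845703125, -330.08709716796875), (13.02174186706543, 47.644474029541016), 37.92649841308594) head 128.56947504611531
w1 bar 1974 z [123.9 126.1] head -136.7213480208227 ends [ 565.1 -335.3] [ 467.1 -427.6] mid [ 516.1 -381.4] width 11.185263273123276
top0 clamp handle 218 92.994078287506 ((380.7267761230469, -329.50103759765625), (13.289008140563965, 47.602760314941406), 37.49266052246094) head 128.1173522791896
top0 bar 638 z [124.9 129. ] head -137.81681730223022 ends [ 594.4 -310.5] [ 465.2 -427.5] mid [ 529.8 -369. ] width 10.68734488858816
s1 clamp handle 216 88.98406775711817 ((380.7851867675781, -330.14031982421875), (12.30493450164795, 46.496822357177734), 40.99544906616211) head 130.043664601235
s1 bar 394 z [123.5 126.1] head -137.28524141427846 ends [ 592.6 -311.4] [ 466.7 -427.6] mid [ 529.7 -369.5] width 10.549673015919351
```

Call:
drive_tool([
  [0.65,1,0,0,-0.14],
  [0.65,2,0,0,-0.28],
  [0.65,4,0,0,-0.42],
  [0.65,6,0,0,-0.56],
  [0.65,8,0,0,-0.7],
])

```text
time: 1.75
eef_pos: [384.8, -310.2, 258.5]
ee_rot: [[-0.0, 0.182, -0.983], [-0.0, -0.983, -0.182], [-1.0, 0.0, 0.0]]
wrist_force: [0.2, -0.7, 0.0]
gripper_width: 30.1
```

Call:
drive_tool([
  [0.65,0,0,0,-0.14],
  [0.65,0,0,0,-0.28],
  [0.65,0,0,0,-0.42],
  [0.65,0,0,0,-0.56],
  [0.65,0,0,0,-0.7],
])

```text
time: 2.25
eef_pos: [384.8, -310.3, 259.2]
ee_rot: [[-0.0, 0.773, -0.635], [0.0, -0.635, -0.773], [-1.0, -0.0, 0.0]]
wrist_force: [-0.6, 0.2, 0.1]
gripper_width: 30.0
```

Call:
drive_tool([
  [0.65,0,0,0,-0.14],
  [0.65,0,0,0,-0.28],
  [0.65,0,0,0,-0.42],
  [0.65,0,0,0,-0.56],
  [0.65,0,0,0,-0.7],
])

```text
time: 2.75
eef_pos: [384.8, -310.2, 259.2]
ee_rot: [[-0.0, 1.0, 0.012], [0.0, 0.012, -1.0], [-1.0, -0.0, -0.0]]
wrist_force: [0.1, 0.6, 0.2]
gripper_width: 29.8
```

Call:
drive_tool([
  [0.65,0,0,0,-0.14],
  [0.65,0,0,0,-0.28],
  [0.65,0,0,0,-0.42],
  [0.65,0,0,0,-0.56],
  [0.65,0,0,0,-0.64],
])

```text
time: 3.25
eef_pos: [384.8, -310.2, 259.2]
ee_rot: [[-0.0, 0.795, 0.607], [0.0, 0.607, -0.795], [-1.0, -0.0, -0.0]]
wrist_force: [0.4, 0.6, 0.3]
gripper_width: 30.3
```

```bash
python3 - <<'E'
from h import *
rel([381,-330,160],0.665)
m,p,d=load('top0'); C=cloud(m,d); print(C[150,348],C[200,325])
grab('wrist','w2')
E
```

```text
t 3.25 pos [ 384.8 -310.2  259.2] yaw(y-axis) 0.6517 F [0.4 0.6 0.3] w 30.3
shift cm [ 9.92 -1.5   1.34] turn -0.0133
[ 659.12000579 -227.47433718  162.99947096] [ 604.1842558  -192.75967632   33.53608494]
```

View pics/w2.png

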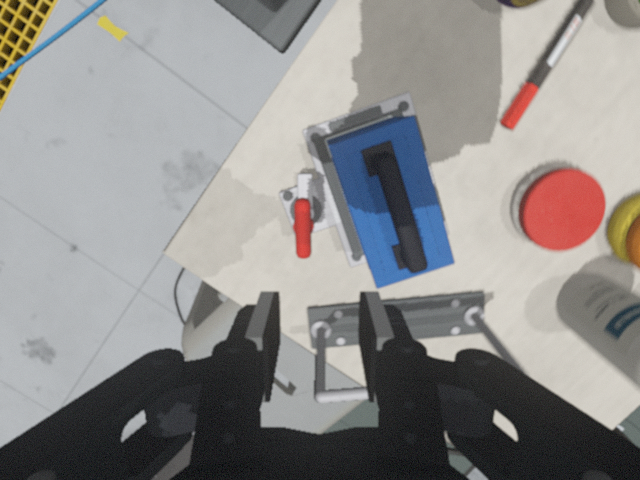

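```bash
python3 - <<'E'
from h import *
s=arm.sense(); m,p,d=load('w2'); C=cloud(m,d)
T=(C-s['eef_pos'])@s['ee_rot']
k=(d>0)&(d<260)
T=T[k]; 
for a in range(-140,10,10):
    q=T[(T[:,0]>a)&(T[:,0]<=a+10)]
    if len(q): print('behind TCP',-a-10,'..',-a,'y',q[:,1].min().round(0),q[:,1].max().round(0),'z',q[:,2].min().round(0),q[:,2].max().round(0),len(q))
E
```

```text
behind TCP 90 .. 100 y -54.0 53.0 z -22.0 -13.0 2414
behind TCP 80 .. 90 y -62.0 61.0 z -19.0 -3.0 15507
behind TCP 70 .. 80 y -61.0 60.0 z -19.0 7.0 15865
behind TCP 60 .. 70 y -57.0 55.0 z -19.0 12.0 8373
behind TCP 50 .. 60 y -52.0 51.0 z -15.0 13.0 12355
behind TCP 40 .. 50 y -48.0 45.0 z -15.0 11.0 3229
behind TCP 30 .. 40 y -29.0 28.0 z -13.0 11.0 2108
behind TCP 20 .. 30 y -30.0 28.0 z -12.0 10.0 1588
behind TCP 10 .. 20 y -29.0 28.0 z -13.0 11.0 1271
behind TCP 0 .. 10 y -29.0 27.0 z -12.0 11.0 587
behind TCP -10 .. 0 y -16.0 14.0 z -3.0 -3.0 3
```

Call:
drive_tool([
  [0.74,2,-0.5,0.5,0],
  [0.74,5,-1.5,1.35,-0.01],
  [0.74,9.9,-1.5,1.35,-0.01],
  [0.74,9.9,-1.5,1.35,-0.01],
])

```text
time: 3.7
eef_pos: [378.9, -327.4, 155.7]
ee_rot: [[-0.006, 0.793, 0.609], [0.007, 0.609, -0.793], [-1.0, -0.0, -0.009]]
wrist_force: [-1.1, 1.2, 0.6]
gripper_width: 22.0
```

```bash
python3 - <<'E'
from h import *
rel([381,-330,73],0.665)
E
```

```text
t 3.70 pos [ 378.9 -327.4  155.7] yaw(y-axis) 0.6543 F [-1.1  1.2  0.6] w 22.0
shift cm [8.27 0.01 0.41] turn -0.0107
```

Call:
drive_tool([
  [0.74,0,0,0,0],
  [0.74,3,0,0,0],
  [0.74,6,0,0,0],
  [0.74,7,0,0,0],
  [0.74,7,0,0,0],
])

```text
time: 4.2
eef_pos: [382.1, -329.8, 91.2]
ee_rot: [[0.0, 0.792, 0.611], [-0.0, 0.611, -0.792], [-1.0, -0.0, 0.0]]
wrist_force: [-0.3, 0.2, 0.2]
gripper_width: 22.2
```

```bash
python3 - <<'E'
from h import *
rel([381,-330,73],0.665)
grab('scene','s2')
p=cv2.imread('pics/s2.png')[180:380,240:440]; cv2.imwrite('pics/s2c.png',cv2.resize(p,(600,600),interpolation=cv2.INTER_CUBIC))
E
```

```text
t 4.20 pos [ 382.1 -329.8   91.2] yaw(y-axis) 0.6567 F [-0.3  0.2  0.2] w 22.2
shift cm [ 1.82 -0.1  -0.06] turn -0.0083
```

View pics/s2c.png

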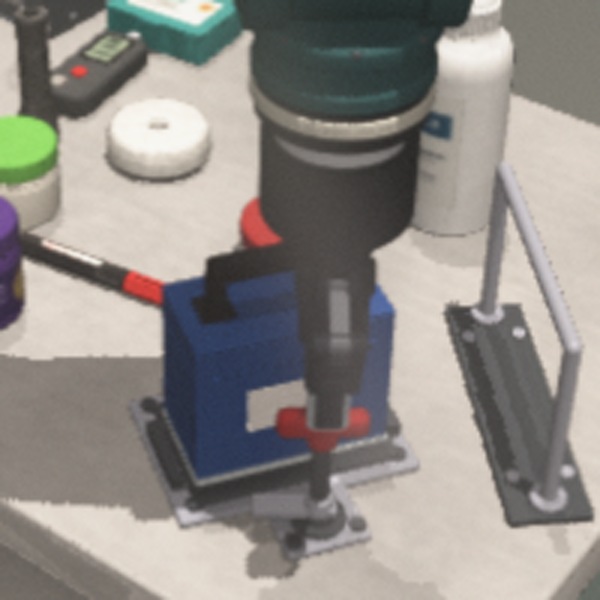

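Call:
drive_tool([
  [0.74,1,-0.1,0,0],
  [0.74,1.9,-0.1,-0.05,0],
  [0.9,1.9,-0.1,-0.05,0],
  [1,1.9,-0.1,-0.05,0],
  [1,1.9,-0.1,-0.05,0],
])

```text
time: 4.75
eef_pos: [381.5, -328.7, 70.6]
ee_rot: [[0.002, 0.791, 0.611], [0.003, 0.611, -0.791], [-1.0, 0.003, -0.001]]
wrist_force: [10.0, 3.5, -15.9]
gripper_width: 11.6
```

Call:
drive_tool([
  [1,0,0,0,0],
  [1,0,0,0,0.1],
  [1,0,0,0,0.22],
  [1,0,0,0,0.35],
  [1,0,0,0,0.48],
])

```text
time: 5.25
eef_pos: [381.6, -328.6, 70.6]
ee_rot: [[0.002, 0.985, 0.172], [0.003, 0.172, -0.985], [-1.0, 0.002, -0.002]]
wrist_force: [11.2, 4.6, -15.1]
gripper_width: 11.7
```

Call:
drive_tool([
  [1,0,0,0,0.12],
  [1,0,0,0,0.24],
  [1,0,0,0,0.36],
  [1,0,0,0,0.48],
  [1,0,0,0,0.6],
])

```text
time: 5.75
eef_pos: [381.7, -328.6, 70.6]
ee_rot: [[0.002, 0.91, -0.414], [0.003, -0.414, -0.91], [-1.0, 0.001, -0.003]]
wrist_force: [12.9, 4.4, -14.6]
gripper_width: 11.9
```

```bash
python3 - <<'E'
from h import *
rel([381,-330,73],-0.588)
E
```

```text
t 5.75 pos [ 381.7 -328.6   70.6] yaw(y-axis) -0.4269 F [ 12.9   4.4 -14.6] w 11.9
shift cm [-0.25 -0.    0.16] turn 0.1611
```

Call:
drive_tool([
  [1,0,0,0,0.08],
  [1,0,0,0,0.16],
  [1,0,0,0,0.18],
  [1,0,0,0,0.18],
])

```text
time: 6.15
eef_pos: [381.8, -328.5, 70.6]
ee_rot: [[0.002, 0.824, -0.567], [0.003, -0.567, -0.824], [-1.0, 0.0, -0.004]]
wrist_force: [13.0, 3.8, -16.0]
gripper_width: 12.2
```

```bash
python3 - <<'E'
from h import *
s=state();print(s['torque'])
E
```

```text
t 6.15 pos [ 381.8 -328.5   70.6] yaw(y-axis) -0.6028 F [ 13.    3.8 -16. ] w 12.2
[ 0.90991451 -2.37005477 -0.00893312]
```

Call:
drive_tool([
  [0.7,0,0,0,0],
  [0.7,0,0,0,0],
  [0.7,-4,0,0,0],
  [0.7,-8,0,0,0],
  [0.7,-13,0,0,0],
])

```text
time: 6.65
eef_pos: [380.0, -329.1, 202.3]
ee_rot: [[-0.001, 0.823, -0.567], [0.001, -0.567, -0.824], [-1.0, -0.002, -0.0]]
wrist_force: [1.0, -1.3, -0.0]
gripper_width: 25.2
```

Call:
drive_tool([
  [0.3,-2,0,0,-0.14],
  [0.3,-4,0,0,-0.28],
  [0.3,-5,0,0,-0.42],
  [0.3,-5,0,0,-0.56],
  [0.3,-5,0,0,-0.7],
])

```text
time: 7.15
eef_pos: [380.7, -329.9, 251.9]
ee_rot: [[0.0, 0.995, 0.102], [-0.001, 0.102, -0.995], [-1.0, 0.0, 0.001]]
wrist_force: [0.4, 0.3, -0.3]
gripper_width: 59.7
```

Call:
drive_tool([
  [0.3,0,0,0,-0.14],
  [0.3,0,0,0,-0.28],
  [0.3,0,0,0,-0.42],
  [0.3,0,0,0,-0.56],
  [0.3,0,0,0,-0.7],
])

```text
time: 7.65
eef_pos: [380.6, -329.7, 251.5]
ee_rot: [[-0.0, 0.695, 0.719], [-0.0, 0.719, -0.695], [-1.0, -0.0, 0.0]]
wrist_force: [0.5, 0.0, 0.0]
gripper_width: 59.6
```

```bash
python3 - <<'E'
from h import *
rel([421,-270,180],0.983)
grab('wrist','w3')
E
```

```text
t 7.65 pos [ 380.6 -329.7  251.5] yaw(y-axis) 0.8025 F [0.5 0.  0. ] w 59.6
shift cm [ 7.14  7.11 -1.24] turn -0.1805
```

View pics/w3.png

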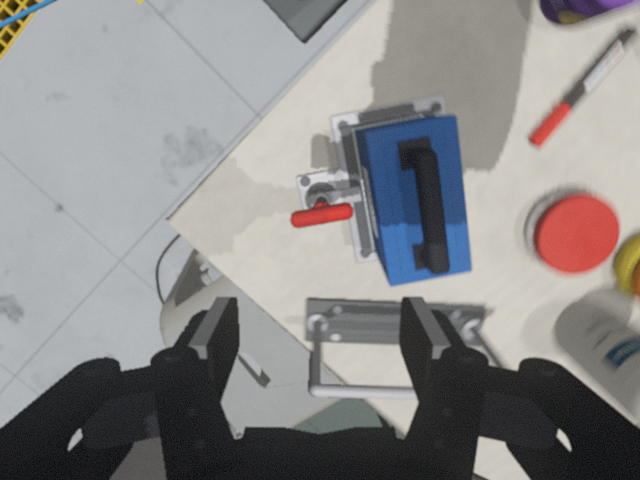

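```bash
cat >> meas.py <<'E'
def lidmeas(tag,cx,cy,z0=110,rad=100):
    m,p,d=load(tag); C=cloud(m,d); hsv=cv2.cvtColor(p,cv2.COLOR_BGR2HSV)
    near=(d>0)&(abs(C[...,0]-cx)<rad)&(abs(C[...,1]-cy)<rad)
    blue=(cv2.inRange(hsv,(100,120,40),(130,255,255))>0)&near
    Q,r=top_rect(C[blue],z0-8,z0+8); print(tag,'lid top z',np.median(Q[:,2]).round(1),len(Q),r)
    blk=near&(hsv[...,2]<60)&(C[...,2]>z0+26)&(C[...,2]<z0+42); P=C[blk]
    if len(P)>10:
        r=cv2.minAreaRect(P[:,:2].astype(np.float32)); print(' handle z',np.percentile(P[:,2],[50,95]).round(1),r)
    red=(cv2.inRange(hsv,(0,120,50),(8,255,255))>0)|(cv2.inRange(hsv,(172,120,50),(180,255,255))>0)
    k=red&(abs(C[...,0]-380)<40)&(abs(C[...,1]+330)<40)&(C[...,2]>78); P=C[k]
    if len(P)>10: print(' clamp',cv2.minAreaRect(P[:,:2].astype(np.float32)))
E
python3 - <<'E'
from meas import *
lidmeas('w3',421,-270); 
# handle triangulated: dark handle centroid in top0 and w3? use ends of handle top
E
```

```text
w3 lid top z 110.1 9637 ((419.5071105957031, -269.1072998046875), (62.24909973144531, 112.81547546386719), 56.36103439331055)
 handle z [143.2 144.6] ((417.89794921875, -268.099609375), (13.238144874572754, 76.31559753417969), 56.12736892700195)
 clamp ((380.3936462402344, -328.649658203125), (47.18537902832031, 11.72299861907959), 56.0701789855957)
```

Call:
drive_tool([
  [0.3,0,2,-0.3,-0.06],
  [0.3,1,5,-0.8,-0.14],
  [0.3,4,7.1,-1.2,-0.18],
  [0.3,7,7.1,-1.2,-0.18],
  [0.3,7,7.1,-1.2,-0.18],
])

```text
time: 8.2
eef_pos: [420.6, -268.9, 178.8]
ee_rot: [[-0.004, 0.561, 0.828], [0.003, 0.828, -0.561], [-1.0, 0.0, -0.005]]
wrist_force: [-1.4, -0.0, 0.8]
gripper_width: 60.0
```

```bash
python3 - <<'E'
from h import *
rel([421,-270,120],0.983)
E
```

```text
t 8.20 pos [ 420.6 -268.9  178.8] yaw(y-axis) 0.9754 F [-1.4 -0.   0.8] w 60.0
shift cm [ 5.88 -0.07  0.12] turn -0.0076
```

Call:
drive_tool([
  [0.3,2,0,0,0],
  [0.3,4,0,0.05,-0.01],
  [0.3,5.8,0,0.05,-0.01],
  [0.3,5.8,0,0.05,-0.01],
  [0.6,5.8,0,0.05,-0.01],
])

```text
time: 8.7
eef_pos: [422.4, -271.4, 124.6]
ee_rot: [[0.001, 0.553, 0.833], [-0.001, 0.833, -0.553], [-1.0, -0.0, 0.001]]
wrist_force: [-0.9, -0.0, -0.3]
gripper_width: 46.3
```

Call:
drive_tool([
  [0.8,0,0,0,0],
  [1,0,0,0,0],
  [1,0,0,0,0],
  [1,0,0,0,0],
  [1,0,0,0,0],
], newtons=90)

```text
time: 9.2
eef_pos: [423.0, -270.8, 124.4]
ee_rot: [[0.002, 0.551, 0.834], [-0.0, 0.834, -0.551], [-1.0, 0.001, 0.002]]
wrist_force: [1.1, 4.8, 8.5]
gripper_width: 12.1
```

```bash
python3 - <<'E'
from h import *
s=state();print(s['torque'])
E
```

```text
t 9.20 pos [ 423.  -270.8  124.4] yaw(y-axis) 0.9871 F [1.1 4.8 8.5] w 12.1
[ 0.82007454 -0.29596517 -0.11135194]
```

Call:
drive_tool([
  [1,-0.4,0,0,0],
  [1,-0.8,0,0,0],
  [1,-1.2,0,0,0],
  [1,-1.6,0,0,0],
  [1,-2,0,0,0],
])

```text
time: 9.7
eef_pos: [422.0, -270.6, 143.3]
ee_rot: [[-0.001, 0.551, 0.834], [0.0, 0.834, -0.551], [-1.0, 0.0, -0.001]]
wrist_force: [0.4, -1.1, -14.3]
gripper_width: 12.0
```

Call:
drive_tool([
  [1,-0.5,0,0,0],
  [1,-1,0,0,0],
  [1,-1.5,0,0,0],
  [1,-2,0,0,0],
  [1,-2.5,0,0,0],
])

```text
time: 10.2
eef_pos: [422.6, -271.0, 169.3]
ee_rot: [[0.001, 0.551, 0.834], [-0.001, 0.834, -0.551], [-1.0, -0.0, 0.001]]
wrist_force: [-1.0, -0.9, -2.3]
gripper_width: 12.0
```

```bash
python3 - <<'E'
from h import *
state()
grab('scene','s3')
p=cv2.imread('pics/s3.png')[180:380,240:440]; cv2.imwrite('pics/s3c.png',cv2.resize(p,(600,600),interpolation=cv2.INTER_CUBIC))
E
```

```text
t 10.20 pos [ 422.6 -271.   169.3] yaw(y-axis) 0.9870 F [-1.  -0.9 -2.3] w 12.0
```

View pics/s3c.png

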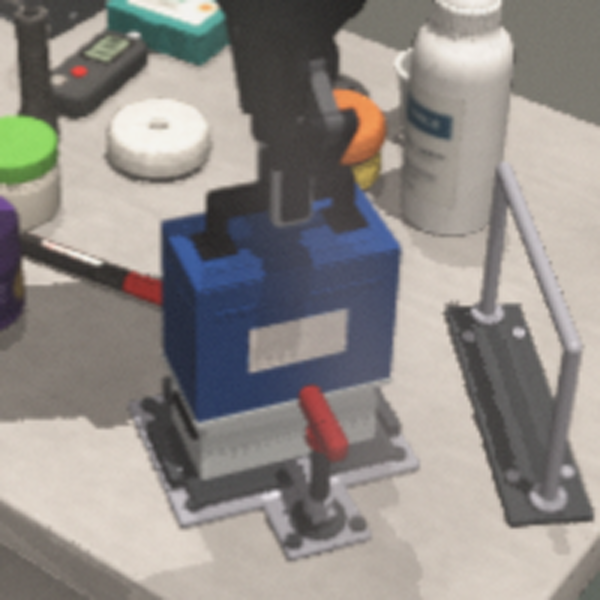

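Call:
drive_tool([
  [1,-1.2,0,0,0],
  [1,-2.7,0,0,0],
  [1,-4.2,0,0,0],
  [1,-5.7,0,0,0],
  [1,-7.5,0,0,0],
])

```text
time: 10.75
eef_pos: [422.1, -270.7, 244.0]
ee_rot: [[-0.0, 0.551, 0.834], [0.0, 0.834, -0.551], [-1.0, -0.0, -0.0]]
wrist_force: [0.1, -1.8, -2.5]
gripper_width: 12.0
```

```bash
python3 - <<'E'
from h import *
rel([358,-412,242],np.pi/2)
grab('top','t2');grab('scene','s4')
a=cv2.imread('pics/t2.png')[180:380,300:500]; p=cv2.imread('pics/s4.png')[140:380,240:440]; cv2.imwrite('pics/s4c.png',np.hstack([cv2.resize(a,(400,480),interpolation=cv2.INTER_CUBIC),cv2.resize(p,(400,480),interpolation=cv2.INTER_CUBIC)]))
E
```

```text
t 10.75 pos [ 422.1 -270.7  244. ] yaw(y-axis) 0.9870 F [ 0.1 -1.8 -2.5] w 12.0
shift cm [  0.2  -15.33   2.44] turn -0.5838
```

View pics/s4c.png

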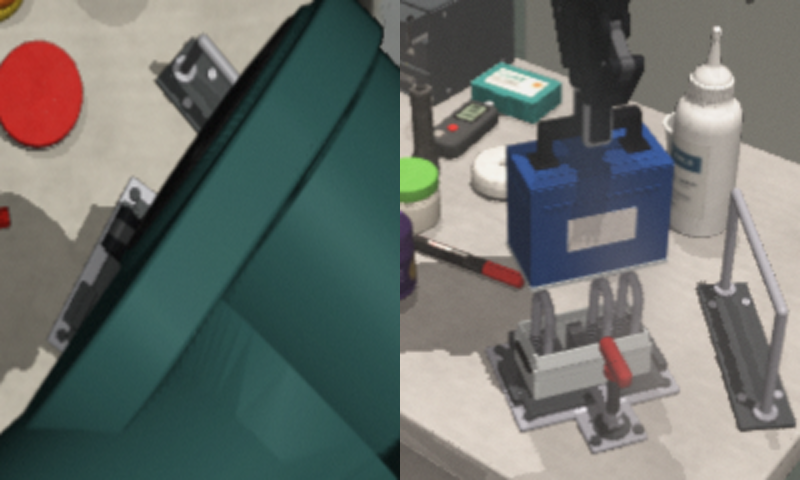

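Call:
drive_tool([
  [1,0,-2.5,0.4,0],
  [1,0,-6,1,-0.12],
  [1,0,-10,1.6,-0.25],
  [1,0,-13,2.1,-0.38],
  [1,0,-15.3,2.45,-0.51],
])

```text
time: 11.35
eef_pos: [357.3, -413.5, 242.3]
ee_rot: [[-0.001, 0.069, 0.998], [0.0, 0.998, -0.069], [-1.0, 0.0, -0.001]]
wrist_force: [0.0, -0.4, -2.0]
gripper_width: 12.1
```

```bash
python3 - <<'E'
from h import *
rel([358,-412,130],np.pi/2)
E
```

```text
t 11.35 pos [ 357.3 -413.5  242.3] yaw(y-axis) 1.5013 F [ 0.  -0.4 -2. ] w 12.1
shift cm [11.23  0.15  0.07] turn -0.0695
```

Call:
drive_tool([
  [1,2,0,0,-0.07],
  [1,5,0.15,0.1,-0.07],
  [1,8,0.15,0.1,-0.07],
  [1,11,0.15,0.1,-0.07],
  [1,11.6,0.15,0.1,-0.07],
])

```text
time: 11.85
eef_pos: [358.3, -408.8, 123.9]
ee_rot: [[-0.003, 0.004, 1.0], [0.004, 1.0, -0.004], [-1.0, 0.004, -0.003]]
wrist_force: [-0.4, 0.6, -1.9]
gripper_width: 11.7
```

Call:
drive_tool([
  [1,0,0,0,0],
  [1,0.3,0,0,0],
  [1,0.6,0,0,0],
  [1,0.9,0,0,0],
  [1,1.1,0,0,0],
])

```text
time: 12.35
eef_pos: [359.5, -410.7, 116.4]
ee_rot: [[0.0, 0.004, 1.0], [-0.001, 1.0, -0.004], [-1.0, -0.001, 0.0]]
wrist_force: [-1.1, -0.2, -2.4]
gripper_width: 12.1
```

Call:
drive_tool([
  [1,0.1,0,0,0],
  [1,0.2,0,0,0],
  [1,0.3,0,0,0],
  [1,0.4,0,0,0],
  [1,0.4,0,0,0],
])

```text
time: 12.85
eef_pos: [359.4, -410.5, 112.5]
ee_rot: [[0.0, 0.004, 1.0], [-0.0, 1.0, -0.004], [-1.0, -0.0, 0.0]]
wrist_force: [-1.7, 1.2, 1.6]
gripper_width: 12.1
```

Call:
drive_tool([
  [0.7,0,0,0,0],
  [0.4,0,0,0,0],
  [0.4,0,0,0,0],
  [0.4,-3,0,0,0],
  [0.4,-7,0,0,0],
])

```text
time: 13.35
eef_pos: [358.9, -409.6, 181.9]
ee_rot: [[-0.002, 0.004, 1.0], [0.003, 1.0, -0.004], [-1.0, 0.003, -0.002]]
wrist_force: [0.5, 0.3, 0.0]
gripper_width: 51.7
```

Call:
drive_tool([
  [0.4,-4,0,0,0.1],
  [0.4,-9,0,0,0.2],
  [0.4,-13,0,0,0.35],
  [0.4,-16,1,0,0.45],
  [0.4,-18,3,0,0.58],
])

```text
time: 13.85
eef_pos: [359.7, -381.1, 364.1]
ee_rot: [[0.001, 0.556, 0.831], [-0.002, 0.831, -0.556], [-1.0, -0.001, 0.002]]
wrist_force: [0.5, -0.4, 0.3]
gripper_width: 51.3
```

```bash
python3 - <<'E'
from h import *
rel([370,-250,340],0.985)
E
```

```text
t 13.85 pos [ 359.7 -381.1  364.1] yaw(y-axis) 0.9817 F [ 0.5 -0.4  0.3] w 51.3
shift cm [ 2.39 11.48 -6.43] turn -0.0033
```

Call:
drive_tool([
  [0.4,1,4,0,0],
  [0.4,3,8,0,0],
  [0.4,5,12.5,0,0],
  [0.4,5,12.5,0,0],
  [0.4,5,12.5,0,0],
])

```text
time: 14.35
eef_pos: [428.7, -275.4, 312.2]
ee_rot: [[-0.0, 0.549, 0.836], [0.0, 0.836, -0.549], [-1.0, -0.0, -0.0]]
wrist_force: [-0.4, -0.6, 0.3]
gripper_width: 51.2
```

```bash
python3 - <<'E'
from h import *
state(); grab('wrist','w5'); grab('scene','s5'); grab('top','t5')
E
```

```text
t 14.35 pos [ 428.7 -275.4  312.2] yaw(y-axis) 0.9891 F [-0.4 -0.6  0.3] w 51.2
```

View pics/w5.png

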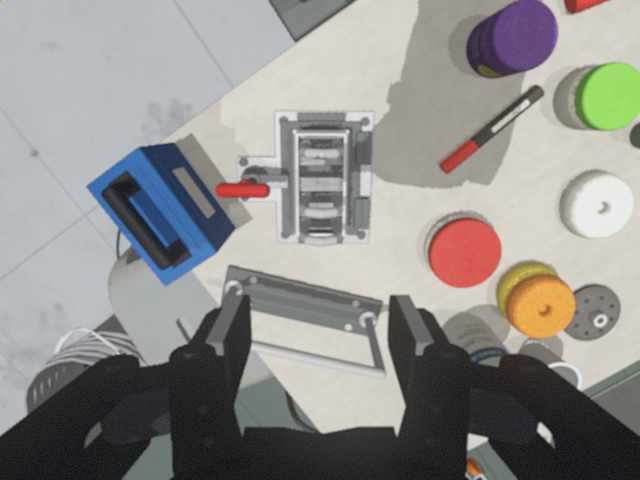

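View pics/s5.png

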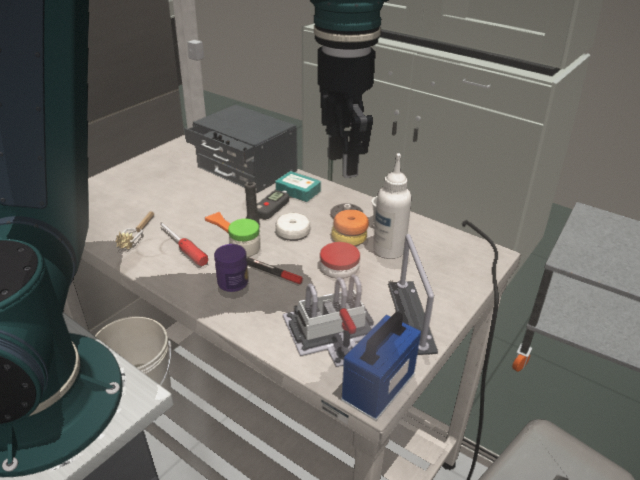

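```bash
cat >> meas.py <<'E'
TC=np.array([420.5,-270.]); TH=np.radians(56.3)-np.pi  # fixture y heading
FY=np.array([np.cos(TH),np.sin(TH)]); FX=np.array([FY[1],-FY[0]])
def bolts(tag,R=75):
    m,p,d=load(tag); C=cloud(m,d)
    k=(d>0)&(C[...,2]>82)&(C[...,2]<112); P=C[k]; q=P[:,:2]-TC; fx=q@FX; fy=q@FY
    s=(abs(fx)<R)&(abs(fy)<35); P=P[s];fx=fx[s];fy=fy[s]
    o=np.argsort(fx); g=np.split(o,np.where(np.diff(fx[o])>6)[0]+1)
    for i in g:
        if len(i)<8: continue
        c=cv2.minAreaRect(P[i,:2].astype(np.float32)); t=P[i][P[i,2]>np.percentile(P[i,2],99)-5]
        print(tag,'bolt n',len(i),'fx %.1f..%.1f mid %.1f fy %.1f..%.1f mid %.1f ztop %.1f'%(fx[i].min(),fx[i].max(),(fx[i].min()+fx[i].max())/2,fy[i].min(),fy[i].max(),(fy[i].min()+fy[i].max())/2,np.percentile(P[i,2],97)),'world',np.round(c[0],1),np.round(c[1],1),round(c[2],1))
E
python3 - <<'E'
from meas import *
for t in ['w5','t5','s5']: bolts(t)
lidmeas('w5',357,-411,98); 
lidmeas('s5',357,-411,98)
m,p,d=load('w5'); C=cloud(m,d)
# tin rim: z 50..62
k=(d>0)&(C[...,2]>52)&(C[...,2]<62); P=C[k]; q=P[:,:2]-TC; s=(abs(q@FX)<60)&(abs(q@FY)<40); print('rim',cv2.minAreaRect(P[s][:,:2].astype(np.float32)),np.percentile(P[s][:,2],[50,95]))
p=cv2.imread('pics/w5.png')[90:260,220:400]; cv2.imwrite('pics/w5c.png',cv2.resize(p,None,fx=3.4,fy=3.4,interpolation=cv2.INTER_CUBIC))
E
```

```text
w5 bolt n 439 fx -47.6..-37.4 mid -42.5 fy -20.9..18.4 mid -1.2 ztop 103.7 world [ 456.6 -292.6] [39.4 10. ] 56.7
w5 bolt n 449 fx -21.4..-11.8 mid -16.6 fy -21.3..18.3 mid -1.5 ztop 103.5 world [ 435.2 -277.9] [39.6  9.6] 56.3
w5 bolt n 477 fx 30.5..40.3 mid 35.4 fy -21.8..18.9 mid -1.5 ztop 103.3 world [ 391.9 -249.1] [40.7  9.7] 56.6
s5 bolt n 126 fx -47.9..-37.7 mid -42.8 fy -18.5..19.8 mid 0.6 ztop 103.3 world [ 455.8 -294.3] [38.3 10.2] 56.1
s5 bolt n 133 fx -21.1..-11.3 mid -16.2 fy -21.0..20.3 mid -0.4 ztop 103.1 world [ 434.4 -278.9] [41.2  9.8] 55.0
s5 bolt n 124 fx 30.7..40.0 mid 35.3 fy -18.4..19.4 mid 0.5 ztop 102.5 world [ 391.  -250.9] [37.8  9.1] 57.3
w5 lid top z 98.2 5834 ((356.714111328125, -409.2055358886719), (63.268211364746094, 112.97042846679688), 89.24790954589844)
 handle z [130.4 132.6] ((356.88677978515625, -408.0610656738281), (13.061996459960938, 80.68785858154297), 88.8314208984375)
 clamp ((380.98822021484375, -328.95574951171875), (47.90280532836914, 13.125142097473145), 55.575931549072266)
s5 lid top z 97.9 785 ((357.8687744140625, -411.3187255859375), (61.87876510620117, 116.82776641845703), 88.57302856445312)
 handle z [130.3 132.5] ((374.4921875, -412.1374816894531), (10.98417854309082, 46.193077087402344), 89.7583236694336)
 clamp ((380.0830078125, -329.72650146484375), (47.924808502197266, 11.03366470336914), 55.770179748535156)
rim ((420.3397521972656, -268.64215087890625), (50.2816047668457, 101.42076110839844), 56.52391052246094) [55.5983084  58.68984032]
```

View pics/w5c.png

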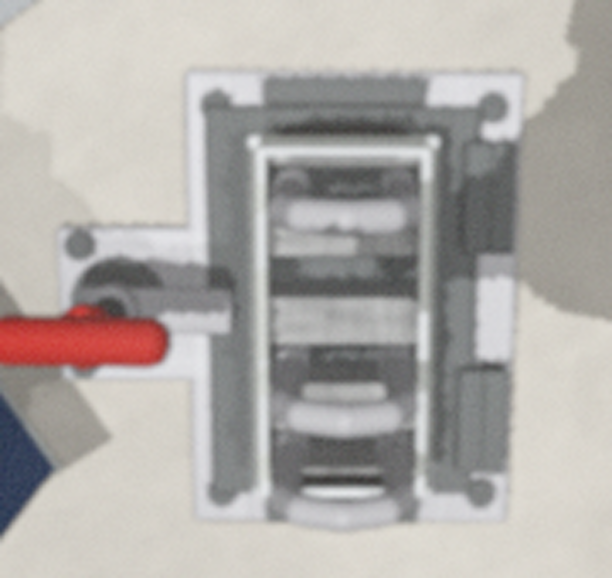

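```bash
python3 - <<'E'
from h import *
rel([456.2,-293.4,120],0.985)
E
```

```text
t 14.50 pos [ 428.2 -277.1  312.7] yaw(y-axis) 0.9860 F [ 0.4 -0.1 -0.2] w 51.3
shift cm [19.27  0.19  3.22] turn 0.001
```

Call:
drive_tool([
  [0.35,4,0.2,1.5,0],
  [0.35,8,0.2,3,0],
  [0.35,12,0.2,3.2,0],
  [0.35,16,0.2,3.2,0],
  [0.35,18.5,0.2,3.2,0],
])

```text
time: 15.0
eef_pos: [455.1, -292.8, 124.9]
ee_rot: [[-0.001, 0.553, 0.833], [0.001, 0.833, -0.553], [-1.0, 0.0, -0.002]]
wrist_force: [0.7, 0.1, 0.3]
gripper_width: 55.5
```

Call:
drive_tool([
  [0.35,0,0,0,0],
  [0.35,0,0,0,0],
])

```text
time: 15.2
eef_pos: [456.2, -293.2, 128.3]
ee_rot: [[0.0, 0.552, 0.834], [-0.0, 0.834, -0.552], [-1.0, -0.0, 0.001]]
wrist_force: [0.0, -0.6, 0.1]
gripper_width: 55.6
```

```bash
python3 - <<'E'
from h import *
rel([456.2,-293.4,58],0.985); grab('wrist','w6')
E
```

```text
t 15.20 pos [ 456.2 -293.2  128.3] yaw(y-axis) 0.9858 F [ 0.  -0.6  0.1] w 55.6
shift cm [ 7.03 -0.02  0.01] turn 0.0008
```

View pics/w6.png

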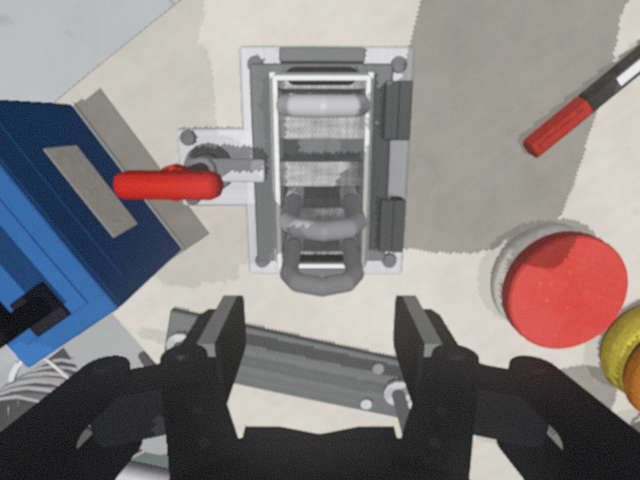

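Aligned over the end U-bolt (bow at about (322,285), between the fingers at 230 and 405). Descend and grip.

Call:
drive_tool([
  [0.35,2,0,0,0],
  [0.35,4,0,0,0],
  [0.35,6,0,0,0],
  [0.35,7,0,0,0],
  [0.35,7,0,0,0],
])

```text
time: 15.75
eef_pos: [456.3, -292.5, 57.5]
ee_rot: [[0.0, 0.551, 0.834], [-0.0, 0.834, -0.551], [-1.0, -0.0, 0.0]]
wrist_force: [0.3, 0.1, 0.1]
gripper_width: 55.6
```

Call:
drive_tool([
  [0.45,0,0,0,0],
  [0.55,0,0,0,0],
  [0.7,0,0,0,0],
  [0.7,0,0,0,0],
  [0.7,0,0,0,0],
], newtons=40)

```text
time: 16.25
eef_pos: [457.0, -292.7, 58.5]
ee_rot: [[0.002, 0.551, 0.834], [-0.001, 0.834, -0.551], [-1.0, -0.0, 0.002]]
wrist_force: [-0.2, 0.3, 8.3]
gripper_width: 39.7
```

```bash
python3 - <<'E'
from meas import *
state(); grab('wrist','w7');  bolts('w7')
E
```

```text
t 16.25 pos [ 457.  -292.7   58.5] yaw(y-axis) 0.9871 F [-0.2  0.3  8.3] w 39.7
w7 bolt n 10735 fx -54.1..-27.7 mid -40.9 fy -35.0..35.0 mid 0.0 ztop 110.7 world [ 454.6 -292.7] [70.  26.2] 56.7
w7 bolt n 4702 fx -21.1..-11.2 mid -16.1 fy -21.5..19.2 mid -1.2 ztop 103.3 world [ 434.6 -278. ] [40.7  9.9] 56.5
w7 bolt n 5616 fx 30.2..40.1 mid 35.2 fy -21.8..18.9 mid -1.4 ztop 103.5 world [ 392.1 -249.3] [40.8  9.8] 56.4
```

View pics/w7.png

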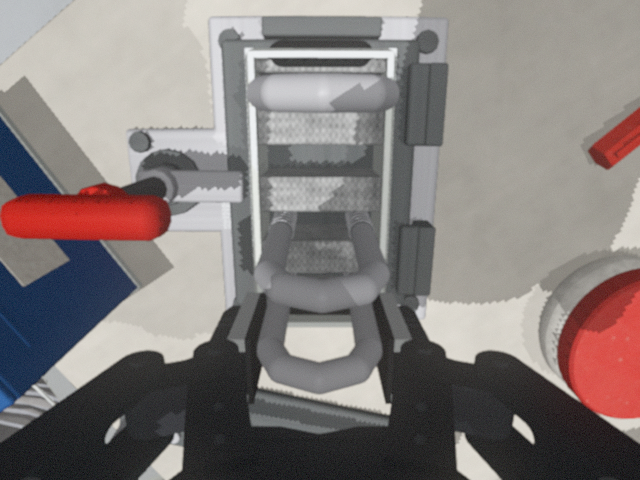

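Call:
drive_tool([
  [0.7,-1,0,0,0],
  [0.7,-3,0,0,0],
  [0.7,-6,0,0,0],
  [0.7,-10,0,0,0],
  [0.7,-13.7,0,0,0],
])

```text
time: 16.8
eef_pos: [456.0, -291.9, 196.9]
ee_rot: [[0.0, 0.551, 0.834], [-0.0, 0.834, -0.551], [-1.0, -0.0, 0.001]]
wrist_force: [0.8, -1.5, -1.6]
gripper_width: 39.5
```

Call:
drive_tool([
  [0.7,0,0,1,-0.14],
  [0.7,0,-1,3,-0.28],
  [0.7,0,-2,6,-0.42],
  [0.7,0,-2.5,9,-0.56],
  [0.7,0,-2.5,9,-0.7],
])

```text
time: 17.3
eef_pos: [519.2, -364.7, 194.3]
ee_rot: [[0.0, -0.121, 0.993], [-0.001, 0.993, 0.121], [-1.0, -0.001, 0.0]]
wrist_force: [-0.5, 1.0, -2.2]
gripper_width: 39.8
```

Call:
drive_tool([
  [0.7,0,0,0,-0.14],
  [0.7,0,0,0,-0.28],
  [0.7,0,0,0,-0.42],
  [0.7,0,0,0,-0.56],
  [0.7,0,0,0,-0.63],
])

```text
time: 17.8
eef_pos: [517.4, -362.5, 195.2]
ee_rot: [[0.0, -0.683, 0.731], [-0.0, 0.731, 0.683], [-1.0, -0.0, -0.0]]
wrist_force: [0.3, -0.3, -0.2]
gripper_width: 39.6
```

```bash
python3 - <<'E'
from meas import *
rel([555.5,-345.6,195],np.radians(132.5)); grab('wrist','w8');grab('scene','s8')
a,b=cv2.imread('pics/w8.png'),cv2.imread('pics/s8.png')[150:390,240:560]
cv2.imwrite('pics/c8.png',np.hstack([cv2.resize(a,(400,300)),cv2.resize(b,(400,300))]))
E
```

```text
t 17.80 pos [ 517.4 -362.5  195.2] yaw(y-axis) 2.3224 F [ 0.3 -0.3 -0.2] w 39.6
shift cm [ 0.02 -1.36  3.94] turn 0.0099
```

View pics/c8.png

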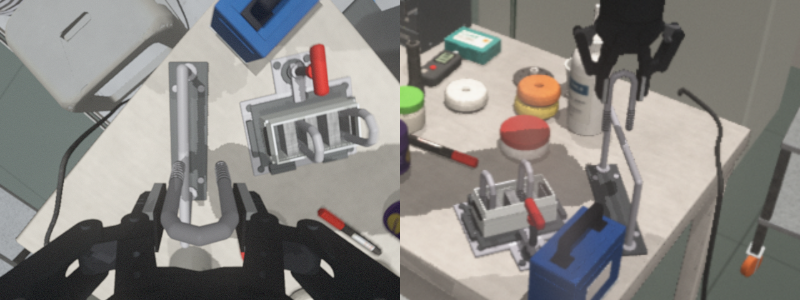

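Call:
drive_tool([
  [0.7,0,-0.7,2,0.01],
  [0.7,0,-1.35,3.9,0.01],
  [0.7,0,-1.35,3.9,0.01],
  [0.7,0,-1.35,3.9,0.01],
])

```text
time: 18.3
eef_pos: [555.3, -345.9, 194.5]
ee_rot: [[-0.0, -0.671, 0.742], [-0.0, 0.742, 0.671], [-1.0, 0.0, -0.0]]
wrist_force: [-0.6, 0.5, -1.2]
gripper_width: 39.7
```

```bash
cat >> meas.py <<'E'
def bar(tag,s):
    m,p,d=load(tag); C=cloud(m,d); T=(C-s['eef_pos'])@s['ee_rot']
    k=(d>0)&(C[...,2]>117)&(C[...,2]<130)&(abs(T[...,1])<40)&(T[...,2]<-16)&(T[...,2]>-150)
    Q=T[k]; A=np.c_[Q[:,2],np.ones(len(Q))]
    for _ in range(3):
        x=np.linalg.lstsq(A,Q[:,1],rcond=None)[0]; r=Q[:,1]-A@x; g=abs(r)<8; Q=Q[g];A=A[g]
    print(tag,'bar n',len(Q),'tool y at z=0 %.1f slope %.4f; top z %.1f'%(x[1],x[0],np.percentile(C[k][:,2],97)),'tool z range',Q[:,2].min().round(),Q[:,2].max().round())
    # held bolt legs in tool frame
    k=(d>0)&(d<260)&(abs(T[...,1])<24)&(T[...,2]<12)&(T[...,0]>-46)&(T[...,0]<60)&(C[...,2]>131)
    L=T[k]; print('held n',len(L),'y %.1f..%.1f'%(np.percentile(L[:,1],1),np.percentile(L[:,1],99)),'x %.1f..%.1f'%(np.percentile(L[:,0],1),np.percentile(L[:,0],99)))
E
python3 - <<'E'
from meas import *
s=state(); grab('wrist','w9'); bar('w9',s)
a=cv2.imread('pics/w9.png'); cv2.imwrite('pics/w9c.png',a[200:470,100:540])
E
```

```text
t 18.30 pos [ 555.3 -345.9  194.5] yaw(y-axis) 2.3061 F [-0.6  0.5 -1.2] w 39.7
w9 bar n 4100 tool y at z=0 -0.3 slope 0.0077; top z 125.7 tool z range -120.0 -16.0
held n 12123 y -23.3..23.4 x -44.7..38.5
```

View pics/w9.png

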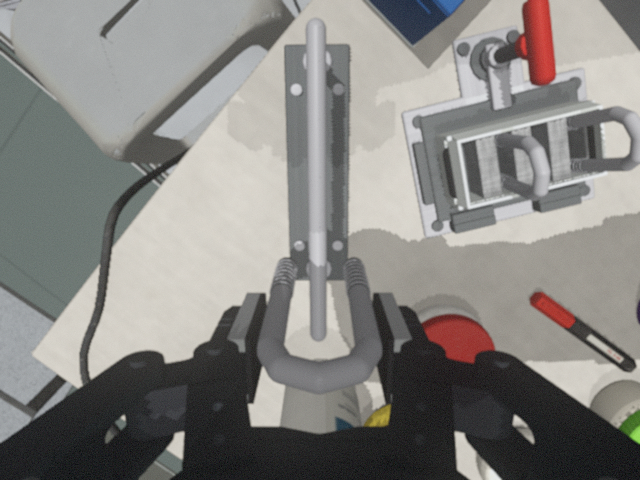

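Call:
drive_tool([
  [0.7,2,0,0,0],
  [0.7,4.5,0,0,0],
  [0.7,7,0,0,0],
  [0.7,9,0,0,0],
  [0.7,10,0,0,0],
])

```text
time: 18.85
eef_pos: [554.1, -346.0, 92.9]
ee_rot: [[-0.002, -0.67, 0.742], [0.001, 0.742, 0.67], [-1.0, 0.002, -0.0]]
wrist_force: [-0.4, 0.0, 0.3]
gripper_width: 39.6
```

Call:
drive_tool([
  [0.7,0.2,0,0,0],
  [0.7,0.3,0,0,0],
  [0.7,0.5,0,0,0],
  [0.7,0.6,0,0,0],
  [0.7,0.6,0,0,0],
])

```text
time: 19.35
eef_pos: [555.8, -346.5, 89.4]
ee_rot: [[0.001, -0.671, 0.741], [-0.001, 0.741, 0.671], [-1.0, -0.002, 0.0]]
wrist_force: [-1.9, 0.5, 5.5]
gripper_width: 39.5
```

Call:
drive_tool([
  [0.5,0,0,0,0],
  [0.35,0,0,0,0],
  [0.35,0,0,0,0],
  [0.35,0,0,0,0],
  [0.35,-1,0,0,0],
])

```text
time: 19.85
eef_pos: [554.8, -345.6, 97.5]
ee_rot: [[-0.002, -0.671, 0.741], [0.001, 0.741, 0.671], [-1.0, 0.002, -0.0]]
wrist_force: [-0.1, 0.2, 0.1]
gripper_width: 55.7
```

Call:
drive_tool([
  [0.35,-2,0,0,0],
  [0.35,-4,0,0,0],
  [0.35,-7,0,0,0],
  [0.35,-10,0,0,0],
  [0.35,-12,0,0,0],
])

```text
time: 20.35
eef_pos: [555.6, -346.2, 221.3]
ee_rot: [[0.002, -0.672, 0.741], [-0.002, 0.741, 0.672], [-1.0, -0.002, 0.0]]
wrist_force: [1.2, 0.9, 0.3]
gripper_width: 55.4
```

```bash
python3 - <<'E'
from meas import *
s=state(); grab('wrist','w10'); grab('scene','s10'); bolts('s10')
a,b=cv2.imread('pics/w10.png'),cv2.imread('pics/s10.png')[150:390,240:560]
cv2.imwrite('pics/c10.png',np.hstack([cv2.resize(a,(400,300)),cv2.resize(b,(400,300))]))
E
```

```text
t 20.35 pos [ 555.6 -346.2  221.3] yaw(y-axis) 2.3070 F [1.2 0.9 0.3] w 55.4
s10 bolt n 130 fx -21.2..-11.7 mid -16.5 fy -18.2..20.9 mid 1.4 ztop 103.1 world [ 433.5 -280.3] [39.1  9.5] 56.3
s10 bolt n 136 fx 35.9..47.0 mid 41.5 fy -12.4..24.7 mid 6.1 ztop 104.6 world [ 382.8 -252. ] [37.3  9.7] 59.7
```

View pics/c10.png

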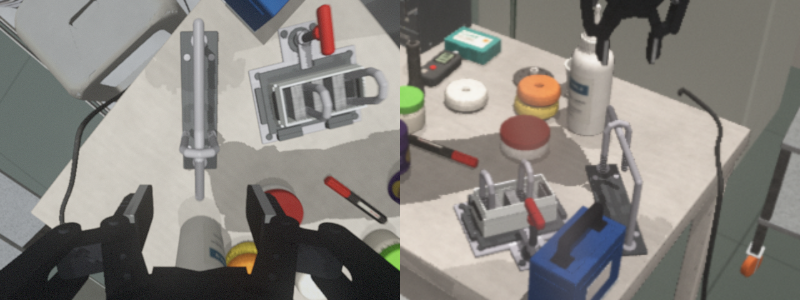

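Call:
drive_tool([
  [0.35,-2,0,-1,0.14],
  [0.35,-4,0,-3,0.28],
  [0.35,-6,0,-5,0.42],
  [0.35,-7,0,-5,0.56],
  [0.35,-8,0,-5,0.7],
])

```text
time: 20.95
eef_pos: [517.8, -380.0, 298.7]
ee_rot: [[-0.0, -0.03, 1.0], [0.0, 1.0, 0.03], [-1.0, 0.0, -0.0]]
wrist_force: [-0.2, 0.6, 0.0]
gripper_width: 55.4
```

```bash
python3 - <<'E'
from meas import *
rel([432,-280,300],0.985)
E
```

```text
t 20.95 pos [ 517.8 -380.   298.7] yaw(y-axis) 1.6003 F [-0.2  0.6  0. ] w 55.4
shift cm [-0.13 10.25 -8.28] turn 0.6153
```

Call:
drive_tool([
  [0.35,0,2,-2,0.13],
  [0.35,0,5,-4,0.26],
  [0.35,0,8,-6,0.39],
  [0.35,0,10,-8,0.52],
  [0.35,0,10.2,-8.3,0.615],
])

```text
time: 21.45
eef_pos: [429.8, -278.4, 298.9]
ee_rot: [[-0.0, 0.551, 0.835], [0.0, 0.835, -0.551], [-1.0, 0.0, -0.0]]
wrist_force: [1.4, -1.3, 0.7]
gripper_width: 55.5
```

Call:
drive_tool([
  [0.35,0,0,0,0],
  [0.35,0,0,0,0],
  [0.35,0,0,0,0],
])

```text
time: 21.75
eef_pos: [432.0, -281.1, 297.9]
ee_rot: [[-0.0, 0.545, 0.838], [0.0, 0.838, -0.545], [-1.0, 0.0, -0.0]]
wrist_force: [-0.6, 0.0, -0.4]
gripper_width: 55.4
```

```bash
python3 - <<'E'
from meas import *
s=state(); grab('wrist','w11'); grab('scene','s11'); bolts('w11'); bolts('s11')
a,b=cv2.imread('pics/w11.png')[60:300,160:480],cv2.imread('pics/s11.png')[240:390,260:460]
cv2.imwrite('pics/c11.png',np.hstack([cv2.resize(a,(400,300)),cv2.resize(b,(400,300))]))
E
```

```text
t 21.75 pos [ 432.  -281.1  297.9] yaw(y-axis) 0.9941 F [-0.6  0.  -0.4] w 55.4
w11 bolt n 486 fx -21.4..-11.6 mid -16.5 fy -21.8..18.7 mid -1.6 ztop 103.1 world [ 435.1 -277.9] [40.5  9.7] 56.4
w11 bolt n 524 fx 35.9..47.2 mid 41.6 fy -16.8..23.9 mid 3.6 ztop 105.1 world [ 383.6 -249.8] [40.6  9.3] 61.1
s11 bolt n 128 fx -22.2..-11.4 mid -16.8 fy -17.2..21.0 mid 1.9 ztop 103.5 world [ 433.6 -281.1] [38.1 10.6] 54.9
s11 bolt n 137 fx 35.2..47.1 mid 41.2 fy -11.4..24.7 mid 6.7 ztop 104.2 world [ 382.6 -252.5] [36.3  9.8] 61.9
```

View pics/c11.png

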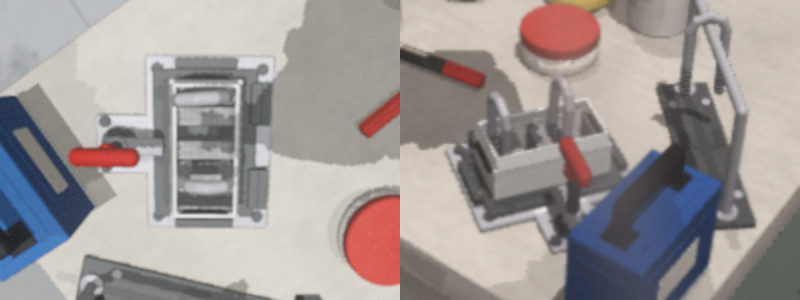

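```bash
python3 - <<'E'
from meas import *
rel([434.8,-278.4,128],0.983)
E
```

```text
t 21.85 pos [ 432.  -281.1  297.9] yaw(y-axis) 0.9933 F [-0.   0.   0.3] w 55.5
shift cm [16.99  0.38  0.1 ] turn 0.0103
```

Call:
drive_tool([
  [0.35,4,0.2,0.1,0.01],
  [0.35,8,0.4,0.1,0.01],
  [0.35,12,0.4,0.1,0.01],
  [0.35,16,0.4,0.1,0.01],
  [0.35,17,0.4,0.1,0.01],
])

```text
time: 22.35
eef_pos: [433.3, -276.7, 124.8]
ee_rot: [[-0.004, 0.555, 0.832], [0.004, 0.832, -0.555], [-1.0, 0.001, -0.005]]
wrist_force: [0.7, 0.6, -0.1]
gripper_width: 55.7
```

Call:
drive_tool([
  [0.35,0,0,0,0],
  [0.35,2,0,0,0],
  [0.35,4.5,0,0,0],
  [0.35,6.5,0,0,0],
  [0.35,6.9,0,0,0],
])

```text
time: 22.85
eef_pos: [435.0, -278.3, 59.5]
ee_rot: [[-0.0, 0.555, 0.832], [-0.0, 0.832, -0.555], [-1.0, -0.0, -0.0]]
wrist_force: [-0.1, -0.3, 1.1]
gripper_width: 55.6
```

Call:
drive_tool([
  [0.45,0,0,0,0],
  [0.55,0,0,0,0],
  [0.7,0,0,0,0],
  [0.7,0,0,0,0],
  [0.7,0,0,0,0],
])

```text
time: 23.35
eef_pos: [435.6, -278.6, 60.7]
ee_rot: [[0.002, 0.555, 0.832], [-0.002, 0.832, -0.555], [-1.0, -0.0, 0.003]]
wrist_force: [0.4, -0.1, 8.4]
gripper_width: 39.6
```

```bash
python3 - <<'E'
from meas import *
s=state(); grab('wrist','w12')
E
```

```text
t 23.35 pos [ 435.6 -278.6   60.7] yaw(y-axis) 0.9821 F [ 0.4 -0.1  8.4] w 39.6
```

View pics/w12.png

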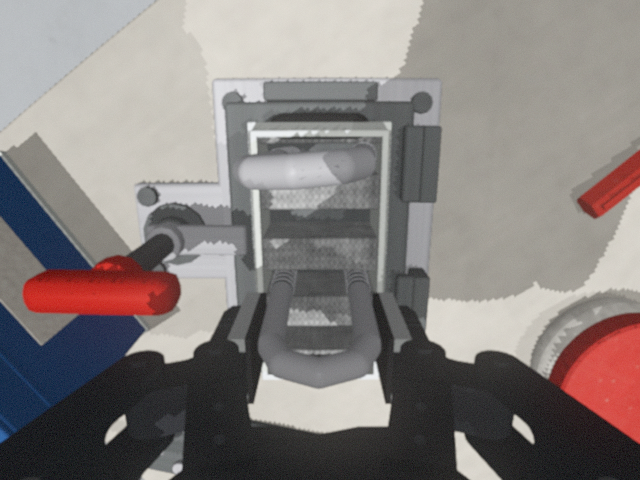

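Call:
drive_tool([
  [0.7,-1,0,0,0],
  [0.7,-3,0,0,0],
  [0.7,-6,0,0,0],
  [0.7,-10,0,0,0],
  [0.7,-13.7,0,0,0],
])

```text
time: 23.9
eef_pos: [434.4, -277.7, 199.0]
ee_rot: [[0.0, 0.555, 0.832], [-0.001, 0.832, -0.555], [-1.0, -0.0, 0.001]]
wrist_force: [0.2, -0.2, -0.8]
gripper_width: 39.6
```

Call:
drive_tool([
  [0.7,0,0,1.5,-0.14],
  [0.7,0,-0.7,4,-0.28],
  [0.7,0,-1.4,7,-0.42],
  [0.7,0,-2.2,10,-0.56],
  [0.7,0,-2.3,11,-0.7],
])

```text
time: 24.4
eef_pos: [514.6, -360.0, 196.7]
ee_rot: [[0.0, -0.116, 0.993], [-0.001, 0.993, 0.116], [-1.0, -0.001, 0.0]]
wrist_force: [0.4, 0.9, -1.2]
gripper_width: 39.5
```

Call:
drive_tool([
  [0.7,0,0,0,-0.14],
  [0.7,0,0,0,-0.28],
  [0.7,0,0,0,-0.42],
  [0.7,0,0,0,-0.56],
  [0.7,0,0,0,-0.63],
])

```text
time: 24.9
eef_pos: [513.2, -358.0, 197.3]
ee_rot: [[0.0, -0.679, 0.734], [-0.0, 0.734, 0.679], [-1.0, -0.0, -0.0]]
wrist_force: [0.5, -0.4, -0.1]
gripper_width: 39.5
```

```bash
python3 - <<'E'
from meas import *
rel([529.8,-369.3,195],np.radians(132.3)); 
E
```

```text
t 24.90 pos [ 513.2 -358.   197.3] yaw(y-axis) 2.3174 F [ 0.5 -0.4 -0.1] w 39.5
shift cm [ 0.23 -1.95  0.45] turn 0.0084
```

Call:
drive_tool([
  [0.7,0,-1,0.4,0.01],
  [0.7,0,-1.95,0.45,0.01],
  [0.7,0,-1.95,0.45,0.01],
  [0.7,0,-1.95,0.45,0.01],
])

```text
time: 25.3
eef_pos: [529.7, -369.5, 196.4]
ee_rot: [[-0.0, -0.668, 0.744], [0.0, 0.744, 0.668], [-1.0, 0.0, -0.0]]
wrist_force: [0.4, 0.4, -1.1]
gripper_width: 39.7
```

```bash
python3 - <<'E'
from meas import *
s=state(); grab('wrist','w13'); bar('w13',s)
E
```

```text
t 25.30 pos [ 529.7 -369.5  196.4] yaw(y-axis) 2.3019 F [ 0.4  0.4 -1.1] w 39.7
w13 bar n 2492 tool y at z=0 -0.1 slope 0.0127; top z 125.6 tool z range -85.0 -16.0
held n 11883 y -23.3..23.4 x -43.4..40.9
```

View pics/w13.png

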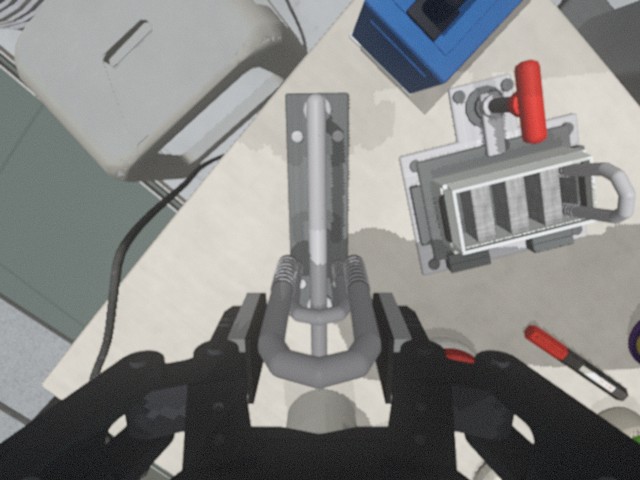

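Call:
drive_tool([
  [0.7,2,0,0,0],
  [0.7,4.5,0,0,0],
  [0.7,7,0,0,0],
  [0.7,9,0,0,0],
  [0.7,10,0,0,0],
])

```text
time: 25.85
eef_pos: [529.0, -368.8, 94.8]
ee_rot: [[-0.002, -0.668, 0.744], [0.001, 0.744, 0.668], [-1.0, 0.002, -0.0]]
wrist_force: [0.2, -0.4, -0.4]
gripper_width: 39.7
```

Call:
drive_tool([
  [0.7,0.2,0,0,0],
  [0.7,0.3,0,0,0],
  [0.7,0.5,0,0,0],
  [0.7,0.7,0,0,0],
  [0.7,0.7,0,0,0],
])

```text
time: 26.35
eef_pos: [530.6, -370.1, 91.4]
ee_rot: [[0.002, -0.668, 0.744], [-0.002, 0.744, 0.668], [-1.0, -0.003, 0.0]]
wrist_force: [-2.2, 2.2, 14.9]
gripper_width: 39.5
```

Resting on the bar; release and withdraw.

Call:
drive_tool([
  [0.7,-0.15,0,0,0],
  [0.5,-0.15,0,0,0],
  [0.35,-0.15,0,0,0],
  [0.35,-0.15,0,0,0],
  [0.35,-1,0,0,0],
])

```text
time: 26.85
eef_pos: [529.4, -369.1, 98.6]
ee_rot: [[-0.001, -0.668, 0.744], [0.001, 0.744, 0.668], [-1.0, 0.002, -0.0]]
wrist_force: [-0.3, -0.6, -0.4]
gripper_width: 55.4
```

Call:
drive_tool([
  [0.35,-2,0,0,0],
  [0.35,-4,0,0,0],
  [0.35,-7,0,0,0],
  [0.35,-12,0,0,0],
  [0.35,-16,0,0,0],
])

```text
time: 27.35
eef_pos: [529.7, -369.3, 262.3]
ee_rot: [[0.001, -0.668, 0.744], [-0.001, 0.744, 0.668], [-1.0, -0.001, 0.0]]
wrist_force: [0.7, -0.2, 0.2]
gripper_width: 55.5
```

Call:
drive_tool([
  [0.35,0,0,-1,0.14],
  [0.35,0,0,-3,0.28],
  [0.35,0,0,-5,0.42],
  [0.35,0,0,-5,0.56],
  [0.35,0,0,-5,0.7],
])

```text
time: 27.85
eef_pos: [492.2, -403.3, 259.9]
ee_rot: [[0.0, -0.024, 1.0], [-0.0, 1.0, 0.024], [-1.0, -0.0, 0.0]]
wrist_force: [1.2, -0.0, 0.0]
gripper_width: 55.1
```

```bash
python3 - <<'E'
from meas import *
rel([410,-260,290],0.985)
E
```

```text
t 27.85 pos [ 492.2 -403.3  259.9] yaw(y-axis) 1.5953 F [ 1.2 -0.   0. ] w 55.1
shift cm [-3.01 14.52 -7.86] turn 0.6103
```

Call:
drive_tool([
  [0.35,-1,2,-1,0.13],
  [0.35,-3,5,-3,0.26],
  [0.35,-3,9,-5,0.39],
  [0.35,-3,12.5,-7,0.52],
  [0.35,-3,14.5,-7.9,0.61],
])

```text
time: 28.35
eef_pos: [407.5, -258.1, 290.4]
ee_rot: [[0.001, 0.551, 0.834], [-0.001, 0.834, -0.551], [-1.0, -0.0, 0.001]]
wrist_force: [0.6, 0.1, 0.3]
gripper_width: 55.8
```

Call:
drive_tool([
  [0.35,0,0,0,0],
  [0.35,0,0,0,0],
  [0.35,0,0,0,0],
])

```text
time: 28.65
eef_pos: [409.6, -261.2, 289.3]
ee_rot: [[0.0, 0.546, 0.838], [-0.0, 0.838, -0.546], [-1.0, -0.0, 0.0]]
wrist_force: [-0.8, -0.3, -0.1]
gripper_width: 55.5
```

```bash
python3 - <<'E'
from meas import *
s=state(); grab('wrist','w14'); grab('scene','s14'); bolts('w14'); bolts('s14')
a,b=cv2.imread('pics/w14.png')[40:280,160:480],cv2.imread('pics/s14.png')[220:400,280:480]
cv2.imwrite('pics/c14.png',np.hstack([cv2.resize(a,(400,300)),cv2.resize(b,(400,360))[:300]]))
# scatter by height
m,p,d=load('w14'); C=cloud(m,d); q=C[...,:2]-TC; fx=q@FX; fy=q@FY
for z in range(60,108,6):
    k=(d>0)&(C[...,2]>z)&(C[...,2]<=z+6)&(fx>20)&(fx<75)&(abs(fy)<32)
    if k.sum()>5: print(z,k.sum(),'fx',np.percentile(fx[k],[2,50,98]).round(1),'fy',np.percentile(fy[k],[2,50,98]).round(1))
E
```

```text
t 28.65 pos [ 409.6 -261.2  289.3] yaw(y-axis) 0.9931 F [-0.8 -0.3 -0.1] w 55.5
w14 bolt n 520 fx 36.2..47.0 mid 41.6 fy -16.9..23.5 mid 3.3 ztop 104.8 world [ 383.8 -249.5] [40.6  9. ] 60.3
s14 bolt n 136 fx 35.6..46.9 mid 41.3 fy -13.5..25.0 mid 5.7 ztop 104.0 world [ 383.1 -251.7] [38.7  9.9] 60.9
60 11 fx [40.2 43.5 45.7] fy [-19.9 -17.8  15.9]
66 16 fx [41.8 44.  46.5] fy [-18.5 -13.6  18.3]
72 10 fx [42.5 44.  46.2] fy [-18.2  15.9  19.5]
78 12 fx [41.3 45.4 47. ] fy [-17.2 -14.9  18.4]
84 31 fx [36.9 43.  46.9] fy [-16.9  19.1  23.5]
90 71 fx [37.3 43.1 47. ] fy [-15.  -11.6  22.3]
96 248 fx [37.1 42.6 46.8] fy [-11.5   3.5  19.5]
102 167 fx [38.5 42.  45.1] fy [-5.5  3.9 11.9]
```

View pics/c14.png

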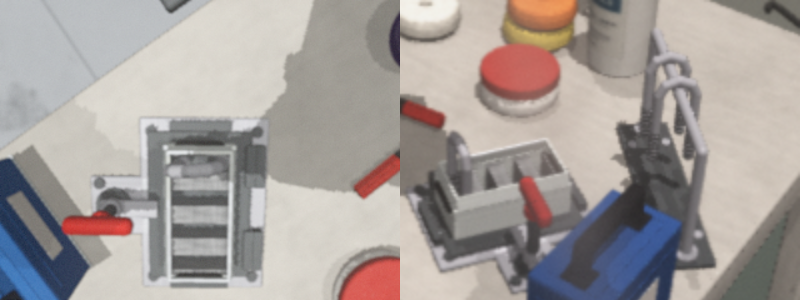

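```bash
python3 - <<'E'
from meas import *
P=TC+42*FX+3*FY; print(P)
rel([P[0],P[1],128],np.radians(60.3))
E
```

```text
[ 383.89339359 -249.19239641]
t 28.75 pos [ 409.6 -261.2  289. ] yaw(y-axis) 0.9923 F [-0.8 -0.4  0.2] w 55.7
shift cm [16.1 -0.4 -2.8] turn -0.0601
```

Call:
drive_tool([
  [0.32,3,-0.2,-1.4,-0.03],
  [0.32,6,-0.4,-2.8,-0.06],
  [0.32,10,-0.4,-2.8,-0.06],
  [0.32,14,-0.4,-2.8,-0.06],
  [0.32,16,-0.4,-2.8,-0.06],
])

```text
time: 29.25
eef_pos: [382.6, -248.0, 126.4]
ee_rot: [[-0.002, 0.496, 0.868], [0.002, 0.868, -0.496], [-1.0, 0.001, -0.003]]
wrist_force: [-0.2, 0.5, 0.6]
gripper_width: 58.0
```

Call:
drive_tool([
  [0.32,0,0,0,0],
  [0.32,0,0,0,0],
  [0.32,0,0,0,0],
])

```text
time: 29.55
eef_pos: [384.3, -249.2, 130.5]
ee_rot: [[0.001, 0.496, 0.868], [-0.001, 0.868, -0.496], [-1.0, -0.0, 0.002]]
wrist_force: [0.1, -0.6, 0.2]
gripper_width: 58.3
```

```bash
python3 - <<'E'
from meas import *
s=rel([383.9,-249.2,60],np.radians(60.3)); grab('wrist','w15'); bolts('w15')
E
```

```text
t 29.55 pos [ 384.3 -249.2  130.5] yaw(y-axis) 1.0520 F [ 0.1 -0.6  0.2] w 58.3
shift cm [ 7.05 -0.01 -0.05] turn -0.0004
w15 bolt n 1727 fx 36.8..47.5 mid 42.1 fy -16.5..24.1 mid 3.8 ztop 104.7 world [ 383.2 -249.6] [40.7  9.1] 60.9
```

View pics/w15.png

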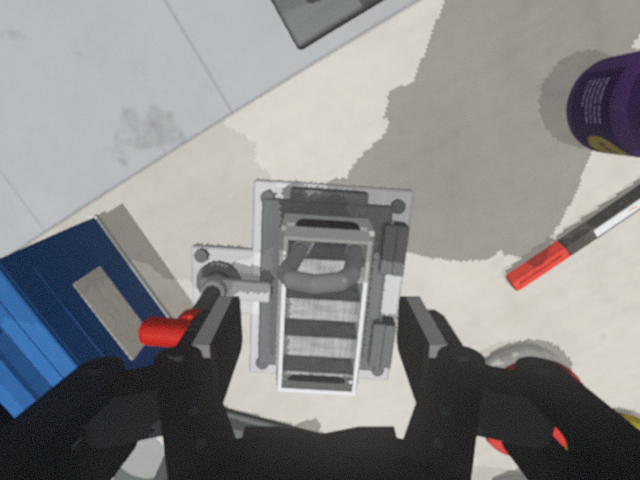

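Call:
drive_tool([
  [0.32,2,0,0,0],
  [0.32,4,0,0,0],
  [0.32,6,0,0,0],
  [0.32,7,0,0,0],
  [0.32,7,0,0,0],
])

```text
time: 30.1
eef_pos: [383.4, -248.4, 59.0]
ee_rot: [[-0.001, 0.496, 0.868], [0.001, 0.868, -0.496], [-1.0, 0.0, -0.001]]
wrist_force: [-0.9, 0.0, -0.5]
gripper_width: 58.3
```

Call:
drive_tool([
  [0.42,0,0,0,0],
  [0.52,0,0,0,0],
  [0.6,0,0,0,0],
  [0.7,0,0,0,0],
  [0.7,0,0,0,0],
])

```text
time: 30.6
eef_pos: [384.2, -248.8, 60.2]
ee_rot: [[0.002, 0.496, 0.868], [-0.001, 0.868, -0.496], [-1.0, 0.0, 0.002]]
wrist_force: [0.5, 2.0, 6.7]
gripper_width: 41.1
```

```bash
python3 - <<'E'
from meas import *
s=state(); grab('wrist','w16')
E
```

```text
t 30.60 pos [ 384.2 -248.8   60.2] yaw(y-axis) 1.0521 F [0.5 2.  6.7] w 41.1
```

View pics/w16.png

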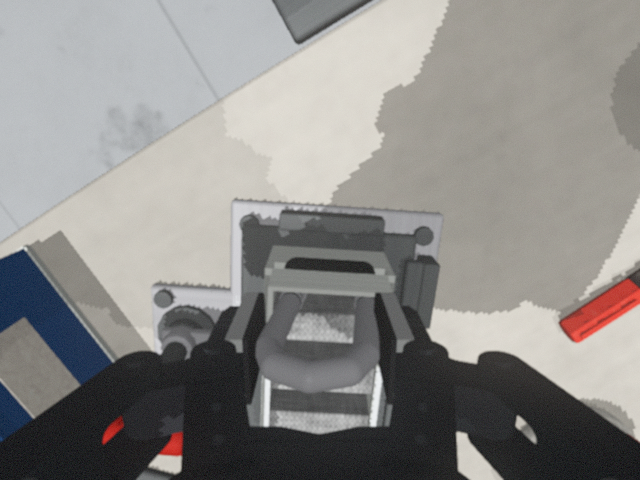

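Call:
drive_tool([
  [0.7,-0.5,0,0,0],
  [0.7,-1.5,0,0,0],
  [0.7,-3,0,0,0],
  [0.7,-6,0,0,0],
  [0.7,-10,0,0,0],
])

```text
time: 31.15
eef_pos: [382.8, -247.8, 160.3]
ee_rot: [[-0.002, 0.496, 0.868], [0.001, 0.868, -0.496], [-1.0, 0.0, -0.002]]
wrist_force: [0.2, -0.9, -0.2]
gripper_width: 41.0
```

```bash
python3 - <<'E'
from meas import *
s=state(); grab('wrist','w17'); grab('scene','s17')
a,b=cv2.imread('pics/w17.png')[200:440,160:480],cv2.imread('pics/s17.png')[150:390,240:440]
cv2.imwrite('pics/c17.png',np.hstack([cv2.resize(a,(480,360)),cv2.resize(b,(300,360))]))
E
```

```text
t 31.15 pos [ 382.8 -247.8  160.3] yaw(y-axis) 1.0520 F [ 0.2 -0.9 -0.2] w 41.0
```

View pics/c17.png

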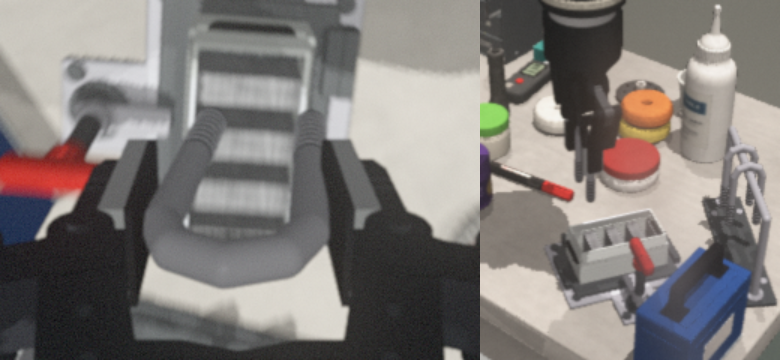

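```bash
cat >> meas.py <<'E'
def held(tag,s):
    m,p,d=load(tag); C=cloud(m,d); T=(C-s['eef_pos'])@s['ee_rot']
    k=(d>0)&(abs(T[...,1])<32)&(abs(T[...,2])<25)&(C[...,2]>0)
    for x in range(-45,60,8):
        L=T[k&(T[...,0]>=x)&(T[...,0]<x+8)]
        # exclude fingers: keep |y|<24
        L=L[abs(L[:,1])<26]
        if len(L)>4:
            ys=np.sort(L[:,1]); g=np.split(ys,np.where(np.diff(ys)>4)[0]+1)
            print(x,'z %.1f'%np.median(L[:,2]),[ (round(a[0],1),round(a[-1],1),len(a)) for a in g if len(a)>3])
E
python3 - <<'E'
from meas import *
s=arm.sense(); held('w17',s); print(); 
E
```

```text
-45 z -5.1 [(np.float64(-26.0), np.float64(-21.7), 289), (np.float64(-11.7), np.float64(11.6), 1394), (np.float64(21.7), np.float64(26.0), 269)]
-37 z -6.5 [(np.float64(-25.9), np.float64(26.0), 4018)]
-29 z -6.7 [(np.float64(-26.0), np.float64(-10.9), 817), (np.float64(7.4), np.float64(26.0), 901)]
-21 z -6.5 [(np.float64(-26.0), np.float64(-11.5), 606), (np.float64(10.8), np.float64(26.0), 673)]
-13 z -6.4 [(np.float64(-26.0), np.float64(-10.4), 550), (np.float64(11.5), np.float64(26.0), 496)]
-5 z -5.8 [(np.float64(-26.0), np.float64(-9.7), 384), (np.float64(13.1), np.float64(26.0), 290)]
3 z -5.2 [(np.float64(-17.4), np.float64(-8.6), 203), (np.float64(13.8), np.float64(21.2), 134)]
11 z -4.9 [(np.float64(-16.4), np.float64(-7.0), 180), (np.float64(14.9), np.float64(22.4), 159)]
19 z -4.9 [(np.float64(-17.0), np.float64(-6.4), 195), (np.float64(15.3), np.float64(24.7), 133)]
27 z -4.7 [(np.float64(-14.9), np.float64(-5.3), 148), (np.float64(16.5), np.float64(25.9), 123)]
35 z -4.4 [(np.float64(-14.7), np.float64(-4.6), 133), (np.float64(17.2), np.float64(25.9), 100)]
43 z -4.1 [(np.float64(-13.3), np.float64(-4.2), 76), (np.float64(19.2), np.float64(25.8), 19)]
```

Call:
drive_tool([
  [0.7,-2,0,1,0],
  [0.7,-3.8,0,3,-0.12],
  [0.7,-3.8,-1,7,-0.24],
  [0.7,-3.8,-3,11,-0.36],
  [0.7,-3.8,-5,14,-0.48],
])

```text
time: 31.75
eef_pos: [481.6, -362.5, 197.5]
ee_rot: [[0.0, 0.033, 0.999], [-0.0, 0.999, -0.033], [-1.0, -0.0, 0.0]]
wrist_force: [-0.1, 0.5, -0.1]
gripper_width: 40.6
```

Call:
drive_tool([
  [0.7,0,0,0,-0.14],
  [0.7,0,0,0,-0.28],
  [0.7,0,0,0,-0.42],
  [0.7,0,0,0,-0.56],
  [0.7,0,0,0,-0.7],
])

```text
time: 32.25
eef_pos: [480.1, -361.1, 197.4]
ee_rot: [[-0.0, -0.619, 0.786], [0.0, 0.786, 0.619], [-1.0, 0.0, -0.0]]
wrist_force: [0.5, 0.3, -0.6]
gripper_width: 40.7
```

```bash
python3 - <<'E'
from meas import *
y=np.array([np.cos(np.radians(132.1)),np.sin(np.radians(132.1))])
t=np.array([504,-393])-7*y; print(t)
rel([t[0],t[1],197],np.radians(132.1)); 
E
```

```text
[ 508.69298633 -398.19383089]
t 32.25 pos [ 480.1 -361.1  197.4] yaw(y-axis) 2.2377 F [ 0.5  0.3 -0.6] w 40.7
shift cm [ 0.04 -4.68 -0.04] turn -0.0679
```

Call:
drive_tool([
  [0.7,0,-2,0,-0.03],
  [0.7,0,-4,0,-0.068],
  [0.7,0,-4.7,0,-0.068],
  [0.7,0,-4.7,0,-0.068],
  [0.7,0,-4.7,0,-0.068],
])

```text
time: 32.75
eef_pos: [508.8, -397.9, 197.2]
ee_rot: [[-0.001, -0.666, 0.746], [0.001, 0.746, 0.666], [-1.0, 0.001, -0.0]]
wrist_force: [-0.1, -0.5, -1.2]
gripper_width: 40.9
```

```bash
python3 - <<'E'
from meas import *
s=state(); grab('wrist','w18'); bar('w18',s); held('w18',s)
E
```

```text
t 32.75 pos [ 508.8 -397.9  197.2] yaw(y-axis) 2.2993 F [-0.1 -0.5 -1.2] w 40.9
w18 bar n 1173 tool y at z=0 6.4 slope 0.0167; top z 125.6 tool z range -51.0 -16.0
held n 11297 y -23.4..23.6 x -44.2..37.5
-45 z -2.7 [(np.float64(-26.0), np.float64(14.4), 3594), (np.float64(20.7), np.float64(26.0), 800)]
-37 z -4.0 [(np.float64(-25.9), np.float64(26.0), 2221)]
-29 z -3.9 [(np.float64(-26.0), np.float64(-10.9), 695), (np.float64(10.6), np.float64(26.0), 732)]
-21 z -3.6 [(np.float64(-25.9), np.float64(-10.4), 605), (np.float64(11.5), np.float64(26.0), 579)]
-13 z -3.5 [(np.float64(-26.0), np.float64(-9.6), 515), (np.float64(12.5), np.float64(25.9), 409)]
-5 z -2.5 [(np.float64(-23.6), np.float64(-8.8), 261), (np.float64(14.0), np.float64(24.5), 182)]
3 z -2.2 [(np.float64(-16.8), np.float64(-7.7), 192), (np.float64(14.6), np.float64(22.3), 130)]
11 z -1.9 [(np.float64(-16.6), np.float64(-6.4), 208), (np.float64(15.3), np.float64(23.6), 164)]
19 z -1.8 [(np.float64(-15.1), np.float64(-5.4), 164), (np.float64(16.3), np.float64(25.6), 127)]
27 z -1.7 [(np.float64(-14.1), np.float64(-4.6), 141), (np.float64(17.0), np.float64(26.0), 112)]
35 z -1.3 [(np.float64(-13.2), np.float64(-3.9), 123), (np.float64(18.3), np.float64(25.7), 64)]
43 z -0.9 [(np.float64(-10.8), np.float64(-4.0), 16)]
```

View pics/w18.png

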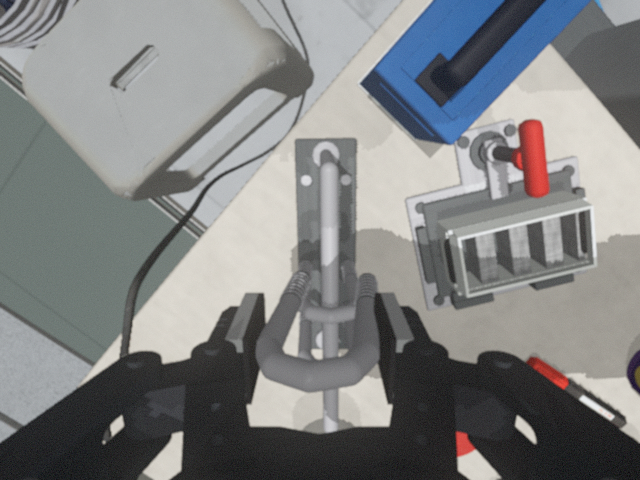

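Call:
drive_tool([
  [0.7,2,0,0,0],
  [0.7,4,0.1,0,0],
  [0.7,6,0.25,0,0],
  [0.7,8,0.4,0,0],
  [0.7,9.5,0.55,0,0],
])

```text
time: 33.3
eef_pos: [504.8, -393.3, 101.4]
ee_rot: [[-0.001, -0.666, 0.746], [0.001, 0.746, 0.666], [-1.0, 0.001, -0.0]]
wrist_force: [0.7, 0.7, -0.4]
gripper_width: 40.6
```

Call:
drive_tool([
  [0.7,0.2,0.05,0,0],
  [0.7,0.4,0.05,0,0],
  [0.7,0.6,0.05,0,0],
  [0.7,0.8,0.05,0,0],
  [0.7,0.8,0.05,0,0],
])

```text
time: 33.8
eef_pos: [505.3, -394.0, 94.5]
ee_rot: [[0.0, -0.666, 0.746], [-0.0, 0.746, 0.666], [-1.0, -0.0, 0.0]]
wrist_force: [-0.6, -0.6, -1.4]
gripper_width: 40.9
```

Call:
drive_tool([
  [0.7,0.1,0,0,0],
  [0.7,0.2,0,0,0],
  [0.7,0.3,0,0,0],
  [0.7,0.3,0,0,0],
])

```text
time: 34.2
eef_pos: [505.1, -393.9, 91.1]
ee_rot: [[-0.0, -0.666, 0.746], [0.0, 0.746, 0.666], [-1.0, 0.0, -0.0]]
wrist_force: [-0.9, -0.2, -0.6]
gripper_width: 40.7
```

```bash
python3 - <<'E'
from meas import *
s=state(); grab('wrist','w19')
E
```

```text
t 34.20 pos [ 505.1 -393.9   91.1] yaw(y-axis) 2.3000 F [-0.9 -0.2 -0.6] w 40.7
```

View pics/w19.png

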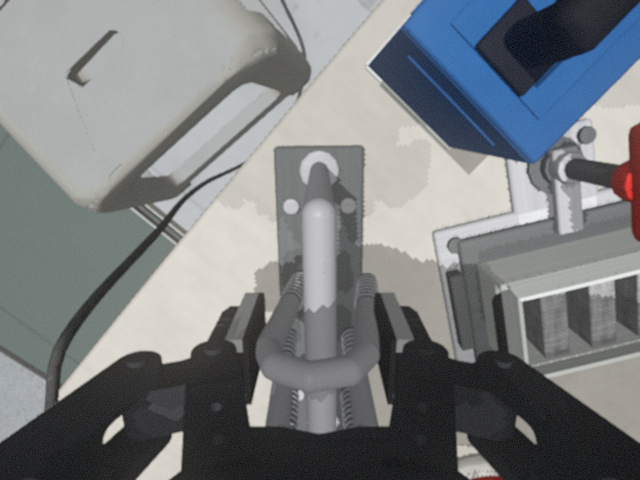

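Bar is in the middle of the U; a few mm more until contact.

Call:
drive_tool([
  [0.7,0.1,0,0,0],
  [0.7,0.2,0,0,0],
  [0.7,0.25,0,0,0],
  [0.7,0.25,0,0,0],
])

```text
time: 34.65
eef_pos: [505.5, -394.2, 90.0]
ee_rot: [[0.001, -0.666, 0.746], [-0.001, 0.746, 0.666], [-1.0, -0.002, 0.0]]
wrist_force: [-2.3, 2.4, 12.7]
gripper_width: 41.0
```

Call:
drive_tool([
  [0.7,-0.15,0,0,0],
  [0.5,-0.15,0,0,0],
  [0.35,-0.15,0,0,0],
  [0.3,-0.15,0,0,0],
  [0.3,-1,0,0,0],
])

```text
time: 35.15
eef_pos: [504.7, -393.5, 98.0]
ee_rot: [[-0.001, -0.666, 0.746], [0.001, 0.746, 0.666], [-1.0, 0.002, -0.0]]
wrist_force: [0.3, -1.1, -0.8]
gripper_width: 59.9
```

Call:
drive_tool([
  [0.3,-2,0,0,0],
  [0.3,-4,0,0,0],
  [0.3,-7,0,0,0],
  [0.3,-12,0,0,0],
  [0.3,-16,0,0,0],
])

```text
time: 35.65
eef_pos: [505.0, -393.7, 261.9]
ee_rot: [[0.001, -0.666, 0.746], [-0.001, 0.746, 0.666], [-1.0, -0.001, 0.0]]
wrist_force: [1.2, 0.1, 0.2]
gripper_width: 59.6
```

```bash
python3 - <<'E'
from meas import *
s=rel([357,-411,250],np.pi/2); grab('wrist','w20'); grab('scene','s20')
a,b=cv2.imread('pics/w20.png'),cv2.imread('pics/s20.png')[150:390,240:560]
cv2.imwrite('pics/c20.png',np.hstack([cv2.resize(a,(400,300)),cv2.resize(b,(400,300))]))
E
```

```text
t 35.65 pos [ 505.  -393.7  261.9] yaw(y-axis) 2.3001 F [1.2 0.1 0.2] w 59.6
shift cm [  1.17   8.57 -12.19] turn 0.7293
```

View pics/c20.png

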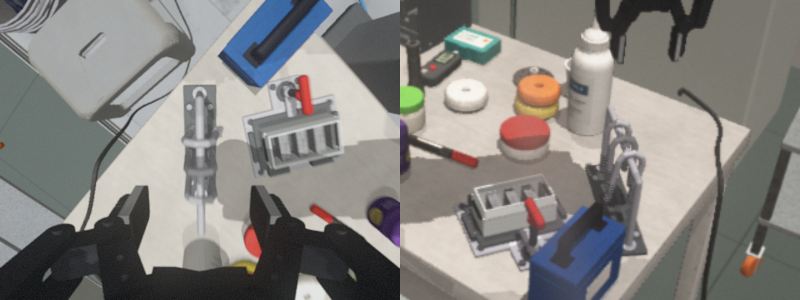

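Call:
drive_tool([
  [0.3,-2,2,-2,0.14],
  [0.3,-4,4,-5,0.28],
  [0.3,-5,6,-8,0.42],
  [0.3,-5,8,-11,0.56],
  [0.3,-5,8.6,-12.2,0.7],
])

```text
time: 36.25
eef_pos: [354.5, -411.1, 309.7]
ee_rot: [[0.0, -0.022, 1.0], [-0.001, 1.0, 0.022], [-1.0, -0.001, 0.0]]
wrist_force: [1.0, 0.3, 0.5]
gripper_width: 59.9
```

Call:
drive_tool([
  [0.3,0,0,0,0.03],
  [0.3,0,0,0,0.03],
  [0.3,0,0,0,0.03],
])

```text
time: 36.55
eef_pos: [357.0, -411.0, 308.8]
ee_rot: [[0.0, -0.001, 1.0], [0.0, 1.0, 0.001], [-1.0, 0.0, 0.0]]
wrist_force: [-0.7, -0.6, -0.4]
gripper_width: 60.3
```

```bash
python3 - <<'E'
from meas import *
s=state(); grab('wrist','w21'); lidmeas('w21',357,-411,98)
m,p,d=load('w21'); C=cloud(m,d)
k=(d>0)&(C[...,2]>50)&(C[...,2]<60); P=C[k]; q=P[:,:2]-TC; g=(abs(q@FX)<60)&(abs(q@FY)<40); print('rim',cv2.minAreaRect(P[g][:,:2].astype(np.float32)))
E
```

```text
t 36.55 pos [ 357.  -411.   308.8] yaw(y-axis) 1.5715 F [-0.7 -0.6 -0.4] w 60.3
w21 lid top z 98.1 6588 ((356.13934326171875, -409.87359619140625), (60.74689483642578, 114.58064270019531), 89.48178100585938)
 handle z [131.2 132.7] ((352.15728759765625, -409.5133056640625), (13.255352020263672, 73.46964263916016), 89.72808837890625)
 clamp ((369.76904296875, -340.22607421875), (76.8179702758789, 17.898056030273438), 45.318885803222656)
rim ((420.46636962890625, -269.5378723144531), (52.07262420654297, 103.126708984375), 56.04888916015625)
```

View pics/w21.png

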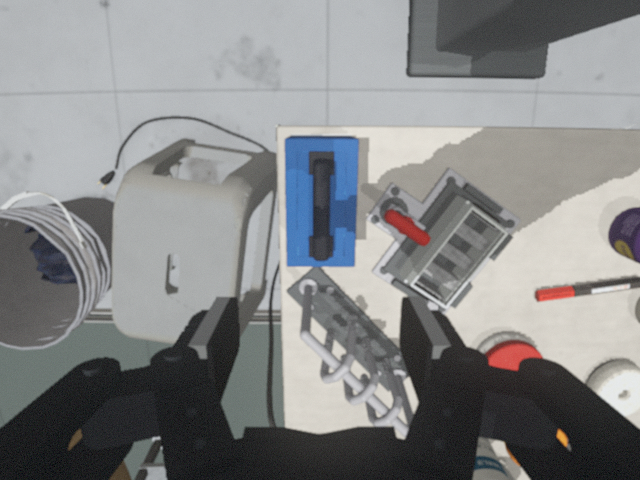

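```bash
python3 - <<'E'
from meas import *
rel([359.2,-410.5,170],1.567)
E
```

```text
t 36.60 pos [ 357.1 -410.9  308.7] yaw(y-axis) 1.5716 F [-0.7  0.3 -0.4] w 60.1
shift cm [13.87  0.04  0.21] turn 0.0046
```

Call:
drive_tool([
  [0.4,3,0,0.2,0],
  [0.4,7,0,0.2,0],
  [0.4,11,0,0.2,0],
  [0.4,14,0,0.2,0],
  [0.4,14,0,0.2,0],
])

```text
time: 37.1
eef_pos: [358.2, -409.2, 165.5]
ee_rot: [[-0.003, -0.001, 1.0], [0.005, 1.0, 0.001], [-1.0, 0.005, -0.003]]
wrist_force: [0.2, 0.5, -0.2]
gripper_width: 51.4
```

Call:
drive_tool([
  [0.4,0,0,0,0],
  [0.4,0,0,0,0],
])

```text
time: 37.3
eef_pos: [359.6, -411.8, 170.5]
ee_rot: [[0.001, 0.0, 1.0], [-0.002, 1.0, -0.0], [-1.0, -0.002, 0.001]]
wrist_force: [0.1, -0.4, 0.7]
gripper_width: 51.5
```

```bash
python3 - <<'E'
from meas import *
rel([359.4,-410.5,112.5],1.567)
E
```

```text
t 37.30 pos [ 359.6 -411.8  170.5] yaw(y-axis) 1.5705 F [ 0.1 -0.4  0.7] w 51.5
shift cm [ 5.8   0.14 -0.03] turn 0.0035
```

Call:
drive_tool([
  [0.4,2,0.05,0,0],
  [0.4,4,0.05,0,0],
  [0.4,5.5,0.05,0,0],
  [0.4,5.6,0.05,0,0],
  [0.4,5.6,0.05,0,0],
])

```text
time: 37.8
eef_pos: [359.3, -411.2, 114.1]
ee_rot: [[0.001, 0.001, 1.0], [-0.001, 1.0, -0.001], [-1.0, -0.001, 0.001]]
wrist_force: [0.3, -0.0, 0.8]
gripper_width: 51.1
```

Call:
drive_tool([
  [0.6,0,0,0,0],
  [0.8,0,0,0,0],
  [1,0,0,0,0],
  [1,0,0,0,0],
  [1,0,0,0,0],
], newtons=90)

```text
time: 38.3
eef_pos: [359.2, -410.8, 113.7]
ee_rot: [[0.001, 0.001, 1.0], [-0.001, 1.0, -0.001], [-1.0, -0.001, 0.001]]
wrist_force: [-1.4, 2.8, 8.7]
gripper_width: 11.7
```

Call:
drive_tool([
  [1,-1,0,0,0],
  [1,-3,0,0,0],
  [1,-6,0,0,0],
  [1,-10,0,0,0],
  [1,-13,0,0,0],
])

```text
time: 38.8
eef_pos: [358.9, -410.5, 245.6]
ee_rot: [[0.001, 0.001, 1.0], [-0.001, 1.0, -0.001], [-1.0, -0.001, 0.001]]
wrist_force: [0.4, -0.6, -2.3]
gripper_width: 11.9
```

```bash
python3 - <<'E'
from meas import *
rel([422.5,-270.8,243],0.987); grab('scene','s22')
cv2.imwrite('pics/s22c.png',cv2.resize(cv2.imread('pics/s22.png')[150:390,240:560],(800,600)))
E
```

```text
t 38.80 pos [ 358.9 -410.5  245.6] yaw(y-axis) 1.5700 F [ 0.4 -0.6 -2.3] w 11.9
shift cm [ 0.25 13.98  6.35] turn 0.583
```

View pics/s22c.png

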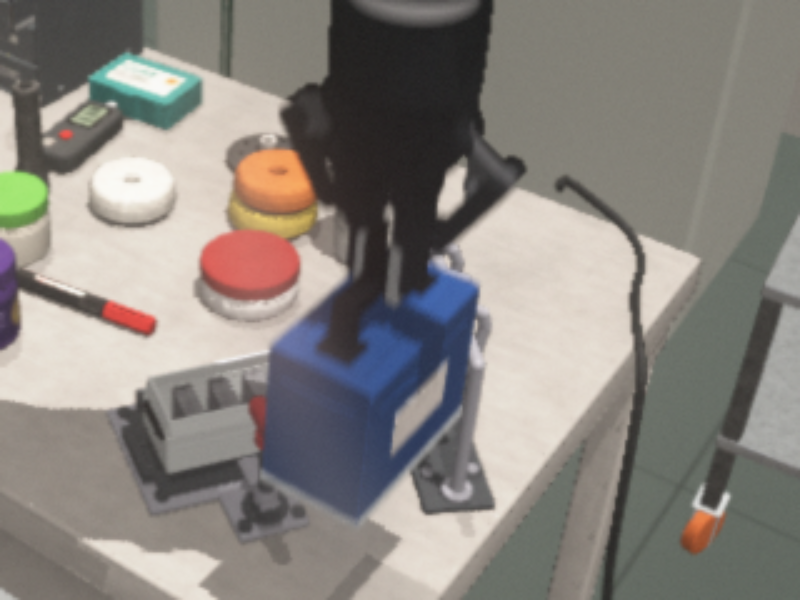

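Call:
drive_tool([
  [1,0,2,1,0.11],
  [1,0,5.5,2.5,0.23],
  [1,0,9,4,0.35],
  [1,0,12.5,5.7,0.47],
  [1,0,14,6.35,0.58],
])

```text
time: 39.35
eef_pos: [423.2, -268.0, 243.3]
ee_rot: [[0.0, 0.551, 0.834], [0.0, 0.834, -0.551], [-1.0, 0.001, 0.0]]
wrist_force: [-0.5, -0.9, -1.1]
gripper_width: 12.3
```

Call:
drive_tool([
  [1,0,0,0,0],
  [1,0,0,0,0],
  [1,0,0,0,0],
])

```text
time: 39.65
eef_pos: [422.3, -271.4, 242.9]
ee_rot: [[-0.0, 0.548, 0.837], [-0.0, 0.837, -0.548], [-1.0, -0.0, 0.0]]
wrist_force: [1.4, 0.8, -2.4]
gripper_width: 12.2
```

```bash
python3 - <<'E'
from meas import *
rel([422.5,-270.8,180],0.989)
E
```

```text
t 39.65 pos [ 422.3 -271.4  242.9] yaw(y-axis) 0.9912 F [ 1.4  0.8 -2.4] w 12.2
shift cm [ 6.29  0.06 -0.01] turn 0.0022
```

Call:
drive_tool([
  [1,1.5,0.05,0,0],
  [1,3,0.05,0,0],
  [1,4.5,0.05,0,0],
  [1,6,0.05,0,0],
  [1,6,0.05,0,0],
])

```text
time: 40.15
eef_pos: [421.8, -270.4, 181.3]
ee_rot: [[-0.002, 0.549, 0.836], [0.002, 0.836, -0.549], [-1.0, 0.0, -0.003]]
wrist_force: [-0.3, 0.1, -1.5]
gripper_width: 11.9
```

Call:
drive_tool([
  [1,0,0,0,0],
  [1,0.4,0,0,0],
  [1,0.8,0,0,0],
  [1,1.2,0,0,0],
  [1,1.4,0,0,0],
])

```text
time: 40.65
eef_pos: [422.7, -270.1, 168.4]
ee_rot: [[-0.0, 0.549, 0.836], [0.0, 0.836, -0.549], [-1.0, 0.0, -0.0]]
wrist_force: [-0.6, -0.4, -2.7]
gripper_width: 11.7
```

```bash
python3 - <<'E'
from meas import *
state(); grab('scene','s23')
cv2.imwrite('pics/s23c.png',cv2.resize(cv2.imread('pics/s23.png')[210:390,240:480],(800,600)))
E
```

```text
t 40.65 pos [ 422.7 -270.1  168.4] yaw(y-axis) 0.9901 F [-0.6 -0.4 -2.7] w 11.7
```

View pics/s23c.png

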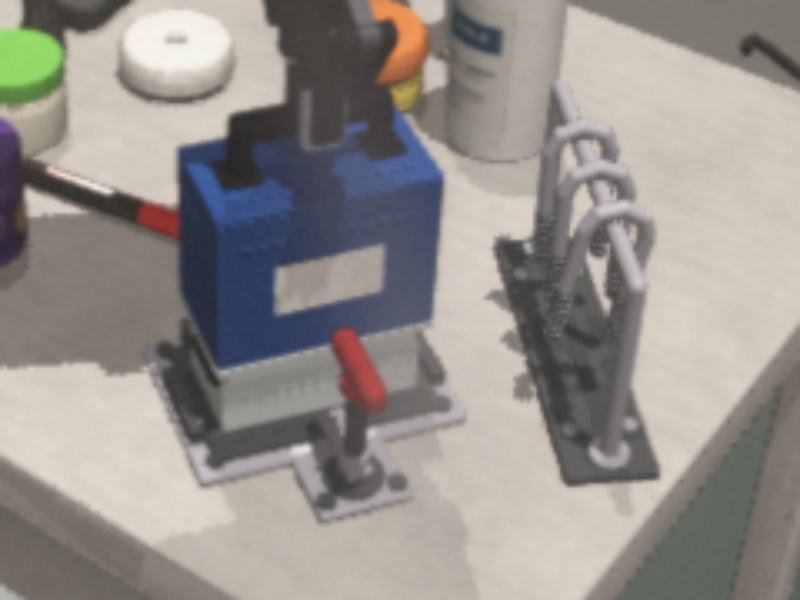

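Lid is entering squarely; bolts hang well. Continue pressing.

Call:
drive_tool([
  [1,0.5,0,0,0],
  [1,1,0,0,0],
  [1,1.5,0,0,0],
  [1,2,0,0,0],
  [1,2.4,0,0,0],
])

```text
time: 41.2
eef_pos: [423.1, -270.5, 144.9]
ee_rot: [[0.001, 0.549, 0.836], [-0.001, 0.836, -0.549], [-1.0, -0.0, 0.001]]
wrist_force: [-1.2, -0.3, 7.3]
gripper_width: 11.7
```

Call:
drive_tool([
  [1,0.3,0,0,0],
  [1,0.6,0,0,0],
  [1,0.9,0,0,0],
  [1,1.2,0,0,0],
  [1,1.5,0,0,0],
])

```text
time: 41.7
eef_pos: [423.1, -270.5, 130.0]
ee_rot: [[0.001, 0.549, 0.836], [-0.001, 0.836, -0.549], [-1.0, -0.0, 0.001]]
wrist_force: [-1.0, 0.4, 6.9]
gripper_width: 11.8
```

Call:
drive_tool([
  [1,0.2,0,0,0],
  [1,0.35,0,0,0],
  [1,0.5,0,0,0],
  [1,0.65,0,0,0],
  [1,0.65,0,0,0],
])

```text
time: 42.2
eef_pos: [423.2, -269.9, 125.5]
ee_rot: [[0.002, 0.548, 0.836], [-0.001, 0.836, -0.548], [-1.0, 0.0, 0.003]]
wrist_force: [-7.8, 11.7, 41.0]
gripper_width: 12.3
```

Call:
drive_tool([
  [1,-0.2,0,0,0],
  [0.8,-0.25,0,0,0],
  [0.5,-0.25,0,0,0],
  [0.4,-0.25,0,0,0],
  [0.4,-0.25,0,0,0],
])

```text
time: 42.7
eef_pos: [422.8, -270.2, 125.6]
ee_rot: [[-0.0, 0.549, 0.836], [0.0, 0.836, -0.549], [-1.0, 0.0, -0.0]]
wrist_force: [-0.2, -0.1, 0.8]
gripper_width: 51.4
```

Call:
drive_tool([
  [0.4,-2,0,0,0],
  [0.4,-5,0,0,0],
  [0.4,-8,0,0,0],
  [0.4,-12,0,0,0],
  [0.4,-15,0,0,0],
])

```text
time: 43.2
eef_pos: [422.9, -270.2, 277.8]
ee_rot: [[0.001, 0.549, 0.836], [-0.001, 0.836, -0.549], [-1.0, -0.0, 0.001]]
wrist_force: [-0.2, -0.7, 0.0]
gripper_width: 51.2
```

Call:
drive_tool([
  [0.6,0,-1,0,0.14],
  [0.7,0,-3,0,0.28],
  [0.7,0,-5,0,0.42],
  [0.7,0,-6,0,0.56],
  [0.7,0,-6,0,0.7],
])

```text
time: 43.7
eef_pos: [389.3, -321.4, 275.6]
ee_rot: [[-0.0, 0.96, 0.279], [-0.0, 0.279, -0.96], [-1.0, -0.0, -0.0]]
wrist_force: [-0.0, 0.1, 0.6]
gripper_width: 25.6
```

Call:
drive_tool([
  [0.7,0,0,0,0.14],
  [0.7,0,0,0,0.28],
  [0.7,0,0,0,0.42],
  [0.7,0,0,0,0.56],
  [0.7,0,0,0,0.7],
])

```text
time: 44.2
eef_pos: [389.9, -320.4, 275.6]
ee_rot: [[-0.0, 0.915, -0.404], [0.0, -0.404, -0.915], [-1.0, -0.0, -0.0]]
wrist_force: [0.0, -0.0, 0.1]
gripper_width: 25.6
```

```bash
python3 - <<'E'
from meas import *
rel([381.2,-329.3,160],-0.603); grab('wrist','w24'); grab('scene','s24'); lidmeas('w24',421,-270); lidmeas('s24',421,-270)
a,b=cv2.imread('pics/w24.png'),cv2.imread('pics/s24.png')[190:390,240:560]
cv2.imwrite('pics/c24.png',np.hstack([cv2.resize(a,(400,300)),cv2.resize(b,(400,300))]))
E
```

```text
t 44.20 pos [ 389.9 -320.4  275.6] yaw(y-axis) -0.4158 F [ 0.  -0.   0.1] w 25.6
shift cm [11.56 -0.43  1.17] turn 0.1872
w24 lid top z 110.2 9619 ((422.2606201171875, -268.7282409667969), (61.90652847290039, 112.09135437011719), 55.48774719238281)
 handle z [143.3 144.7] ((421.0194091796875, -268.1733093261719), (14.115581512451172, 81.14032745361328), 56.0682258605957)
 clamp ((381.9124755859375, -328.59356689453125), (47.50311279296875, 12.952802658081055), 55.73619842529297)
s24 lid top z 109.4 65 ((377.9521789550781, -246.04933166503906), (56.66619873046875, 22.464153289794922), 70.74354553222656)
 handle z [140.9 144.3] ((396.8032531738281, -256.466796875), (10.612902641296387, 26.07407569885254), 55.64027404785156)
 clamp ((379.97467041015625, -330.0907897949219), (49.04513168334961, 10.97511100769043), 55.092220306396484)
```

View pics/c24.png

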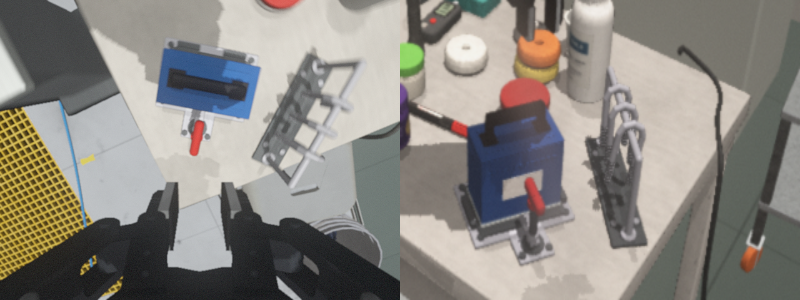

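Call:
drive_tool([
  [0.7,2,-0.3,0.9,0.1],
  [0.7,5,-0.4,1.1,0.187],
  [0.7,9,-0.4,1.1,0.187],
  [0.7,11.5,-0.4,1.1,0.187],
  [0.7,11.5,-0.4,1.1,0.187],
])

```text
time: 44.8
eef_pos: [380.7, -327.5, 158.2]
ee_rot: [[-0.003, 0.829, -0.559], [0.004, -0.559, -0.829], [-1.0, -0.005, -0.001]]
wrist_force: [-0.6, -0.5, 0.5]
gripper_width: 25.4
```

Call:
drive_tool([
  [0.7,0,0,0,0],
  [0.7,0,0,0,0],
])

```text
time: 45.0
eef_pos: [382.4, -329.5, 162.3]
ee_rot: [[0.001, 0.828, -0.561], [-0.002, -0.561, -0.828], [-1.0, 0.002, 0.001]]
wrist_force: [-0.4, 0.5, 0.4]
gripper_width: 25.7
```

```bash
python3 - <<'E'
from meas import *
rel([381.8,-328.9,74],-0.6)
E
```

```text
t 45.00 pos [ 382.4 -329.5  162.3] yaw(y-axis) -0.5956 F [-0.4  0.5  0.4] w 25.7
shift cm [ 8.83 -0.11 -0.02] turn 0.0044
```

Call:
drive_tool([
  [0.7,2,0,0,0],
  [0.7,5,-0.05,0,0],
  [0.7,7.5,-0.05,0,0],
  [0.7,8.6,-0.05,0,0],
  [0.7,8.6,-0.05,0,0],
])

```text
time: 45.5
eef_pos: [381.4, -328.5, 74.7]
ee_rot: [[-0.0, 0.827, -0.562], [0.001, -0.562, -0.827], [-1.0, -0.001, -0.0]]
wrist_force: [-0.4, -0.0, 0.2]
gripper_width: 25.5
```

Call:
drive_tool([
  [0.85,0,0,0,0],
  [1,0,0,0,0],
  [1,0,0,0,0],
  [1,0,0,0,0],
], newtons=40)

```text
time: 45.9
eef_pos: [381.8, -329.1, 76.2]
ee_rot: [[0.001, 0.827, -0.562], [-0.002, -0.562, -0.827], [-1.0, 0.002, 0.001]]
wrist_force: [-2.9, 2.1, 8.4]
gripper_width: 11.4
```

Call:
drive_tool([
  [1,0,0,0,-0.12],
  [1,0,0,0,-0.24],
  [1,0,0,0,-0.36],
  [1,0,0,0,-0.48],
  [1,0,0,0,-0.6],
])

```text
time: 46.4
eef_pos: [382.0, -329.1, 76.1]
ee_rot: [[0.002, 1.0, 0.008], [-0.002, 0.008, -1.0], [-1.0, 0.002, 0.002]]
wrist_force: [-0.1, 2.1, 7.4]
gripper_width: 11.9
```

Call:
drive_tool([
  [1,0,0,0,-0.12],
  [1,0,0,0,-0.24],
  [1,0,0,0,-0.36],
  [1,0,0,0,-0.48],
  [1,0,0,0,-0.6],
])

```text
time: 46.9
eef_pos: [382.2, -329.1, 76.2]
ee_rot: [[0.002, 0.821, 0.571], [-0.001, 0.571, -0.821], [-1.0, 0.001, 0.002]]
wrist_force: [1.1, 2.8, 7.7]
gripper_width: 11.5
```

```bash
python3 - <<'E'
from meas import *
s=state(); print(s['torque'])
E
```

```text
t 46.90 pos [ 382.2 -329.1   76.2] yaw(y-axis) 0.6081 F [1.1 2.8 7.7] w 11.5
[ 0.54025633 -0.10919216 -0.15707049]
```

Call:
drive_tool([
  [1,0,0,0,-0.07],
  [1,0,0,0,-0.14],
  [1,0,0,0,-0.14],
  [1,0,0,0,-0.14],
])

```text
time: 47.3
eef_pos: [382.2, -329.0, 76.1]
ee_rot: [[0.002, 0.736, 0.677], [-0.001, 0.677, -0.736], [-1.0, 0.001, 0.002]]
wrist_force: [0.2, 2.1, 7.9]
gripper_width: 11.6
```

Call:
drive_tool([
  [0.85,0,0,0,0],
  [0.74,0,0,0,0],
  [0.74,0,0,0,0],
  [0.74,-2,0,0,0],
  [0.74,-5,0,0,0],
])

```text
time: 47.8
eef_pos: [380.8, -327.9, 124.4]
ee_rot: [[-0.002, 0.736, 0.676], [0.002, 0.676, -0.736], [-1.0, 0.0, -0.003]]
wrist_force: [-0.8, -0.4, -0.2]
gripper_width: 22.1
```

Call:
drive_tool([
  [0.74,-4,0,0,0],
  [0.74,-8,0,0,0],
  [0.74,-12,0,0,0],
  [0.74,-16,0,0,0],
  [0.74,-18,0,0,0],
])

```text
time: 48.3
eef_pos: [381.7, -329.0, 308.1]
ee_rot: [[0.002, 0.736, 0.676], [-0.003, 0.676, -0.736], [-1.0, -0.0, 0.004]]
wrist_force: [0.3, -0.2, -0.6]
gripper_width: 22.4
```

```bash
python3 - <<'E'
from meas import *
s=state(); grab('wrist','w26'); grab('scene','s26'); lidmeas('w26',421,-270); lidmeas('s26',421,-270)
a,b=cv2.imread('pics/w26.png'),cv2.imread('pics/s26.png')[190:390,240:560]
cv2.imwrite('pics/c26.png',np.hstack([cv2.resize(a,(400,300)),cv2.resize(b,(400,300))]))
E
```

```text
t 48.30 pos [ 381.7 -329.   308.1] yaw(y-axis) 0.7429 F [ 0.3 -0.2 -0.6] w 22.4
w26 lid top z 110.1 7277 ((420.41656494140625, -268.5711669921875), (62.51509094238281, 114.43907165527344), 56.49763107299805)
 handle z [143.3 144.7] ((419.1025390625, -267.66656494140625), (13.704696655273438, 78.36836242675781), 56.29383087158203)
 clamp ((380.9662170410156, -328.406005859375), (12.75912857055664, 47.69448471069336), 42.36549377441406)
s26 lid top z 109.7 69 ((382.7894592285156, -248.78115844726562), (54.231712341308594, 24.2582950592041), 54.7823486328125)
 handle z [141.8 144.6] ((396.9291687011719, -255.96762084960938), (9.839835166931152, 25.601520538330078), 58.04352951049805)
 clamp ((380.6440734863281, -330.2404479980469), (15.25406265258789, 46.45685958862305), 40.61093521118164)
```

View pics/c26.png

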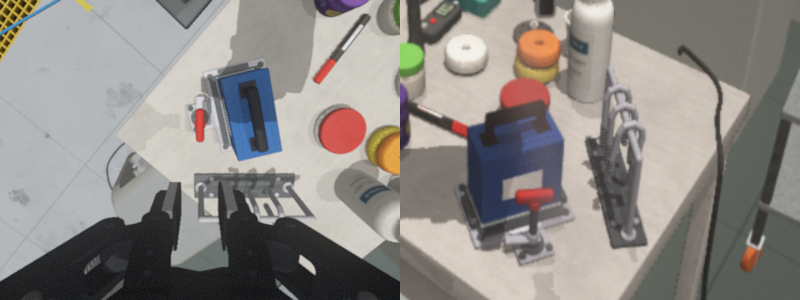

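```bash
python3 - <<'E'
from meas import *
a=grab('scene','s27')[1]; b=cv2.imread('pics/s1.png'); d=(cv2.absdiff(a,b).max(2)>45).astype(np.uint8)
for c in blobs(cv2.morphologyEx(d,cv2.MORPH_OPEN,np.ones((3,3))),25): print(cv2.boundingRect(c))
m,p,dd=load('s27'); C=cloud(m,dd); e=np.array([.740,.673]); n=np.array([-.673,.740]); q=C[...,:2]-[529.8,-369.3]
k=(C[...,2]>128)&(C[...,2]<142)&(abs(q@n)<25)&(abs(q@e)<80); t=np.sort((q@e)[k]); print([(g[0].round(1),g[-1].round(1),len(g)) for g in np.split(t,np.where(np.diff(t)>5)[0]+1)], C[...,2][k].max())
print(state()['dq'].round(3)); arm.hand_in()
E
```

```text
(316, 39, 65, 110)
(315, 0, 98, 35)
(342, 131, 30, 73)
(368, 70, 23, 43)
(215, 328, 76, 11)
(96, 169, 14, 86)
(325, 37, 50, 12)
(334, 68, 45, 12)
(246, 280, 48, 9)
(372, 116, 10, 35)
(377, 37, 21, 17)
(413, 274, 14, 37)
(333, 114, 7, 34)
(359, 130, 10, 25)
(124, 248, 12, 27)
(145, 283, 40, 5)
(191, 285, 28, 5)
(405, 263, 9, 19)
(380, 59, 15, 10)
(326, 281, 12, 11)
(102, 116, 6, 21)
(101, 0, 8, 18)
(425, 274, 11, 14)
(221, 257, 19, 5)
(370, 153, 6, 17)
(414, 249, 11, 9)
(314, 4, 6, 13)
(422, 262, 8, 8)
[(np.float64(-40.7), np.float64(-29.6), 71), (np.float64(-6.2), np.float64(3.1), 63), (np.float64(28.8), np.float64(39.3), 64)] 135.30638471088275
t 48.45 pos [ 381.7 -329.   305.6] yaw(y-axis) 0.7429 F [0.1 0.1 0.4] w 22.1
[-0.002  0.015 -0.059 -0.029  0.001  0.   ]
the job is handed in; nothing more can be done
```

The job is done and handed in at 48.5 s: all three U-bolts that were in the tin now hang on the spray rail. I closed the clamp, drew the lid off and stood it handle-up in the right front corner. I then hung the bolts, pressed the lid home on the empty tin and swung the clamp open.

**Last checks:**
- **U-bolts:** the three hang at about -35, -1 and +34 mm along the bar, with their tops at about 135 mm.
- **Lid:** its top is at 110.1 mm, against 110.0 mm before it was removed, so it is fully home.
- **Clamp:** it stands at about 1.33 rad, past the 1.2 rad where it is clear.

**What went less smoothly:**
- One bolt was knocked in its slot during the run. I gripped it leaning about 7° and followed that lean while lowering it onto the bar.
- Seating the lid briefly read 41 N at the wrist, through the fingers on its handle.
- I compared the bystanders only by image difference in the scene view. The differences I saw looked like the arm, its shadows, the clamp and the bolts, not moved objects. I did not measure each bystander's position again.
- The scene and wrist cameras disagreed by about 2 to 3 mm sideways.

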